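# Refill the spice-box chute in the drawer, lids up

## Task

One spice box already lies in the sloping steel chute; load the other two behind it, each lying flat with its oak lid facing up, slid down until the three rest end to end against the chute's bottom stop (either box first, either end first). One of the two stands on end and one lies on its lid, so turn them over as needed; lower each onto the chute's narrow top tongue rather than dropping it from above. Leave the other things in the drawer where they are.

Things in the scene. Friction and masses are not known exactly. Their poses are not given: they have to be found in the camera images.
- box_a: flip-lid spice box, 60 (its x) x 32 (y) x 26 mm (z), about 70 g: white body, a flat 4 mm light oak lid covering its +z face, hinge barrel by the -x end, round dark thumb spot by the +x end. Origin at its middle. Starts standing on its -x end (x axis up), the lid facing away from the robot to within about 50 degrees, to the left or right of the chute.
- box_b: flip-lid spice box, 60 (its x) x 32 (y) x 26 mm (z), about 70 g: white body, a flat 4 mm light oak lid covering its +z face, hinge barrel by the -x end, round dark thumb spot by the +x end. Origin at its middle. Starts lying on its lid (z axis down), long side pointing away from the robot to within about 35 degrees, on the other side of the chute from box_a.
- box_c: flip-lid spice box, 60 (its x) x 32 (y) x 26 mm (z), about 70 g: white body, a flat 4 mm light oak lid covering its +z face, hinge barrel by the -x end, round dark thumb spot by the +x end. Origin at its middle. Already in the chute, lid up, against the bottom stop: the example.
- channel: the chute's sloping steel channel, fixed, running downhill away from the robot, 30 degrees below level, heading within 15 degrees of straight ahead. Origin on the sliding floor's centre line at its upper end, 158 mm above the table; x points down the slope, y across, z square to the floor. Its 5 mm floor is polished (friction 0.2 to 0.3): a box laid on it slides down by itself.
- tongue (a point): middle of the chute's loading tongue, 30 mm down the slope from the channel's origin, on the floor. The tongue (channel x = 0 to 60 mm) is only 22 mm wide, without walls and with free space below and beside it, so fingers on a box's sides straddle it. Then flared walls (from x = 57 mm, inside 53 mm apart) narrow to 37 mm apart at x = 80 mm.
- stop (a point): foot of the chute's bottom stop, on the floor at channel x = 245 mm. From x = 80 mm to here the walls are straight, 37 mm apart, 14 mm high. Box centres rest 13 mm above the floor at channel x = 215 (box_c), 155 and 95 mm.
- drawer: open light oak drawer, fixed, 520 mm (x) by 960 mm (y), in which all stands: floor top 8 mm above the table, walls 50 mm high, white front 80 mm high on the far side. Origin at the middle of its underside.
- salt_jar: stoneware jar with wooden cap, 66 mm across, 84 mm high; origin at its underside; leave alone
- grinder: glass grinder with steel top, 52 mm across, 117 mm high; origin at its underside; leave alone
- ladle: steel mini ladle lying flat, 150 mm long along its x, bowl 38 mm across at +x, up to 16 mm high; leave alone
- bowl: sage-green silicone pinch bowl, 68 mm across, 28 mm high; leave alone
- clear_low: clear plastic box with flip lid, 70 x 50 x 42 mm, under its twin; leave alone
- clear_top: its twin, stacked on top; leave alone
Things that resemble listed ones, but are neither listed nor needed, are in the scene too. What is shaped like the box_a but turquoise is not meant.

How it is judged:
By the outcome, as a careful person would: the job done as asked, in the order asked, and still so for the second after the job is handed in, with the robot touching nothing.
It also fails if it takes over 72 s, if anything falls off the work surface, if the arm or the gripper's body presses on something with over 40 N, if the wrist force passes 120 N, or if a joint passes its speed limit or range.

## Robot

A 6-joint arm with a two-finger parallel gripper is mounted at the origin on the work surface. World frame = base frame: x ahead of the robot, y to its left, z up, the work surface at z = 0. Lengths are in m, angles in rad, forces in N, time in s.
With the tool pointing down it reaches from about 0.35 to 0.975 m from the base axis. Payload 4.9 kg.
Tool frame: the origin (TCP) lies midway between the tips of the shut fingers; the grasp point (between the pads) lies manip.grip_depth behind it (manip.grip_depth is the distance from the TCP to the grasp point, in m); z points along the fingers, x is the direction in which the jaws open and shut, and the axes are right-handed (so a half turn about z gives the same grasp; the last joint's range is limited). The gripper opens to 85 mm and grips with 20 to 120 N. Pads are 22 mm wide; open, the fingers measure 114 mm over their backs; the gripper's body (76 mm by 85 mm) begins 54 mm behind the grasp point. The pads swing forward as they close: fully open they stand 13 mm farther back than shut.
Start: joints at [-0.119, 0.053, 1.613, -0, 1.476, -0.119], TCP at [0.625, 0, 0.231] pointing down, gripper open.
Joint ranges: [-3.01, 3.01], [-1.01, 2.22], [0.06, 2.58], [-1.02, 4.17], [0.09, 2.62], [-3.14, 3.14]. Speed limits (rad/s): [2.57, 2.57, 3.14, 3.14, 3.14, 3.14].

## Interface

Orientations are given as a unit quaternion [w, x, y, z].
In Python, from plant import state, grab_frame, ticket, manip gives the robot as it stands.
- The arm moves only by the tool carry_out, never from a script. Its argument "moves" is a list that holds one entry, the list of rows, each a list of 7 numbers: the turn, a rotation vector about the tool's x, y, z each as a share of 5 degrees, from -1 to 1, then the shift along the tool's x, y, z each as a share of 0.04 m, from -1 to 1, then the gripper command: -1 is shut, 1 is fully open, values between are in proportion. A call has 1 to 8 rows; each row shifts and turns the commanded pose from where the row before left it, along the tool's axes as they then stand; what a row does not reach is not made up. A row lasts 1/12 s, in which the tool goes at most 41.7 mm and 7.16 degrees, less where a joint would pass 70% of its speed; a pose out of reach is approached as far as the arm can. A call with a number of a shift or a turn outside -1 to 1 is refused whole. A call with a gripper value outside its range is refused whole. The fingers move at their own pace and stop on an object; the grip force is fixed at half the most. Time passes only in rows, so rows that do not move let the fingers close. It gives the time, the measured TCP pose, the force and the opening at its end, in the units of the state.
- state(): the state, without advancing time (a new reading comes with each control period).
- grab_frame(name): name is "scene" or "side" or "wrist"; returns a dict with "frame" (480x640x3 uint8, red, green, blue), "z_map" (480x640 float32, m along the optical axis (not along the pixel's ray), 0 where there is no reading), "K" (3x3 intrinsics, pixels), "world_from_camera" (4x4, takes a point from camera to world coordinates); the wrist camera has in their place "hand_eye" (4x4, takes a point from camera to tool coordinates, whose origin is the TCP and whose axes are the tool frame's). Camera axes: x right, y down, z forward; pixel columns grow to the right and rows downward; lengths in m; the calibration is good to about 2 mm. A picture is of the moment at which its call begins: read the wrist's pose just before it.
- ticket.job_done(): hands the job in, once; it reports no verdict.
The state is a dict: "time": time; "joint_pos": joint angles; "joint_vel": joint speeds; "joint_efforts": joint torques, N m; "tool_pos": TCP position; "tool_rot": TCP orientation; "contact_force": force on the tool from outside, world axes, zero at the start; "ft_torque": the same for the moment, N m; "gripper_width": opening from 0.0 (shut) to 1.0 (fully open).
Only numpy, scipy, OpenCV 4.12 (cv2) and the standard library are available. Lean on these libraries where they do the work, as an engineer would, in place of code of your own. Each camera call takes 0.05 s, during which the arm holds its last target.

## Working session

There is one attempt and no reset: what is moved stays moved. The work goes in short steps, Python scripts to look and compute and a tool call to move; the robot and the scene stay as the last step left them, time stands still between calls to the robot, and variables do not carry over. Pictures are saved under pics/ and viewed, and the job is handed in when it is done.

Besides the shell and the picture viewer there is one more tool, called after "Call:" as name([rows], argument=value, ...), one row to a line, values as JSON. carry_out: Moves the arm, as the interface text tells. Shift numbers are shares of 0.04 m and turn numbers shares of 5 degrees, none past 1 either way. Its arguments: {"type":"object","properties":{"moves":{"type":"array"}},"required":["moves"]}

```bash
ls; mkdir -p pics; python3 - <<'E'
from plant import state, grab_frame, ticket, manip
import cv2,numpy as np
print(state()); print(manip.grip_depth, [a for a in dir(manip) if a[0]!='_'])
for n in ["scene","side","wrist"]:
    f=grab_frame(n); cv2.imwrite(f"pics/{n}0.png",f["frame"][:,:,::-1]); np.savez(f"pics/{n}0.npz",**f)
    print(n,f["K"].tolist(), f.get("world_from_camera",f.get("hand_eye")).round(3).tolist())
E
```

```text
pics
{'time': 0.0, 'joint_pos': array([-1.18984789e-01,  5.33689689e-02,  1.61430489e+00, -1.24776381e-05,
        1.47598993e+00, -1.18989078e-01]), 'joint_vel': array([-0.00104111,  0.00168326, -0.00050742,  0.00053416, -0.00026715,
       -0.00059326]), 'joint_efforts': array([ 2.70554956e-04, -3.93670499e+01, -3.70175600e+01, -1.62778279e-04,
        6.93513779e-03, -6.06393527e-06]), 'tool_pos': array([6.24374547e-01, 8.11990189e-05, 2.30049004e-01]), 'tool_rot': array([-1.16761783e-04,  9.99999464e-01,  2.74169373e-06, -1.02897932e-03]), 'contact_force': array([ 0.55256146, -0.22608869, -0.10834619]), 'ft_torque': array([-0.01171819,  0.00863917,  0.01363272]), 'gripper_width': 1.0017839339658965}
0.0187 ['IKError', 'grip_depth']
scene [[566.6260023978264, 0.0, 323.34734800685374], [0.0, 566.6260023978264, 238.7010062787897], [0.0, 0.0, 1.0]] [[0.614, 0.645, -0.456, 1.077], [0.789, -0.51, 0.342, -0.381], [-0.012, -0.57, -0.822, 1.155], [0.0, 0.0, 0.0, 1.0]]
side [[509.23705817000024, 0.0, 331.27497697691774], [0.0, 509.23705817000024, 246.17503703117862], [0.0, 0.0, 1.0]] [[-0.921, -0.222, 0.319, 0.131], [-0.389, 0.502, -0.772, 1.027], [0.011, -0.836, -0.549, 0.804], [0.0, 0.0, 0.0, 1.0]]
wrist [[333.14262020056117, 0.0, 317.6364762375216], [0.0, 333.14262020056117, 237.66548872526985], [0.0, 0.0, 1.0]] [[1.0, -0.0, 0.001, -0.001], [0.0, 0.952, 0.305, -0.078], [-0.001, -0.305, 0.952, -0.143], [0.0, 0.0, 0.0, 1.0]]
```

View pics/scene0.png

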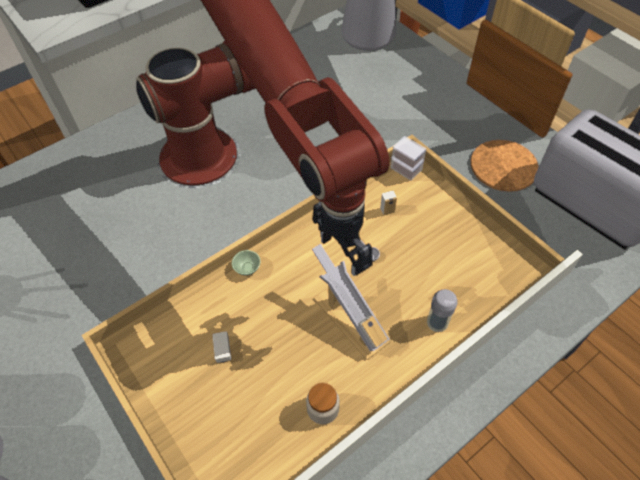

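View pics/side0.png

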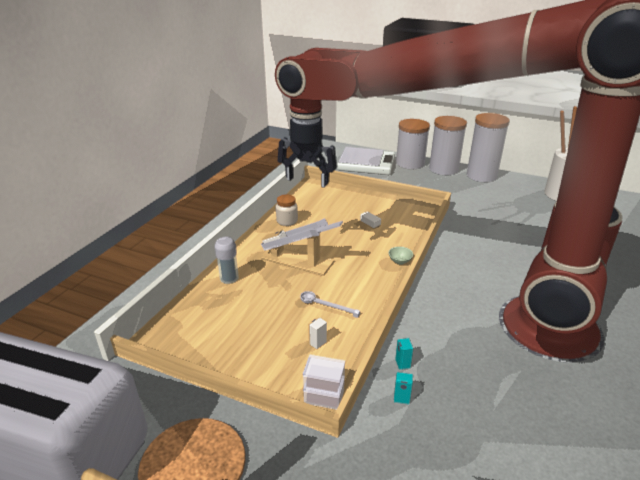

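View pics/wrist0.png

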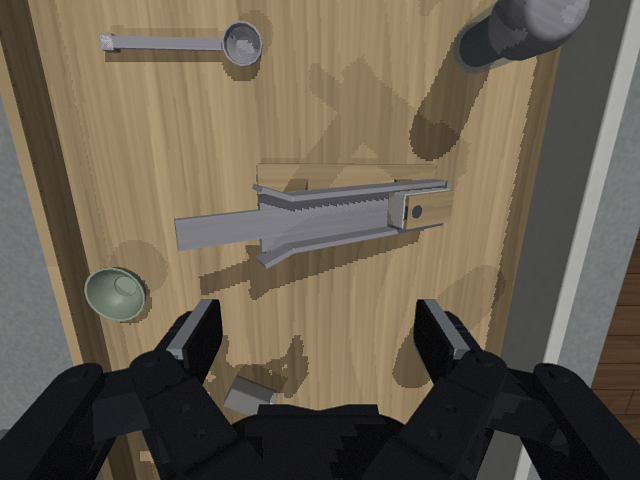

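```bash
cat > h.py <<'E'
import numpy as np,cv2
from scipy.spatial.transform import Rotation as R
def cloud(n,T=None,f=None):
    f=f or dict(np.load(f"pics/{n}.npz"))
    if T is None: T=f["world_from_camera"]
    z=f["z_map"]; K=f["K"]; v,u=np.mgrid[:480,:640]
    P=np.stack([(u-K[0,2])*z/K[0,0],(v-K[1,2])*z/K[1,1],z],-1)
    W=P@T[:3,:3].T+T[:3,3]; W[z==0]=np.nan
    return W,f["frame"]
def Tq(p,q):
    T=np.eye(4);T[:3,:3]=R.from_quat([q[1],q[2],q[3],q[0]]).as_matrix();T[:3,3]=p;return T
def wristT(s,f): return Tq(s["tool_pos"],s["tool_rot"])@f["hand_eye"]
E
python3 - <<'E'
from h import *
from plant import state
s=state()
f=dict(np.load("pics/wrist0.npz"))
for nm,W,fr in [("scene",)+cloud("scene0"),("side",)+cloud("side0"),("wrist",)+cloud("wrist0",wristT(s,f),f)]:
    w=W.reshape(-1,3)
    m=(w[:,0]>.3)&(w[:,0]<.95)&(abs(w[:,1])<.55)&(w[:,2]<.2)&(w[:,2]>-.02)
    w=w[m]
    print(nm,"floor",np.median(w[(w[:,2]<.03),2]))
    # height map
    S=1000; H=np.zeros((560,1100),np.float32)
    ix=((w[:,0]-.3)*S*.8).astype(int); iy=((.55-w[:,1])*S*.7).astype(int)
    H=np.zeros((530,780),np.float32)
    np.maximum.at(H,(np.clip(ix,0,529),np.clip(iy,0,779)),w[:,2])
    cv2.imwrite(f"pics/h_{nm}.png",cv2.applyColorMap(np.clip(H/.2*255,0,255).astype(np.uint8),cv2.COLORMAP_JET))
E
```

```text
scene floor 0.007467559651379463
side floor 0.007253733028440457
wrist floor 0.008487527583632581
```

```bash
python3 - <<'E'
from h import *
for n,boxes in [("scene0",[(350,170,430,230),(190,320,270,380),(300,230,400,360)]),("side0",[(290,290,350,370),(330,190,420,280),(250,200,350,280)])]:
    fr=np.load(f"pics/{n}.npz")["frame"]
    ims=[cv2.resize(fr[b:d,a:c,::-1],(400,400*(d-b)//(c-a)),interpolation=cv2.INTER_CUBIC) for a,b,c,d in boxes]
    h=max(i.shape[0] for i in ims); 
    o=np.hstack([cv2.copyMakeBorder(i,0,h-i.shape[0],0,0,0) for i in ims]); o=cv2.resize(o,(800,h*800//1200)); cv2.imwrite(f"pics/z_{n}.png",o)
E
```

```text
(no output)
```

View pics/h_scene.png

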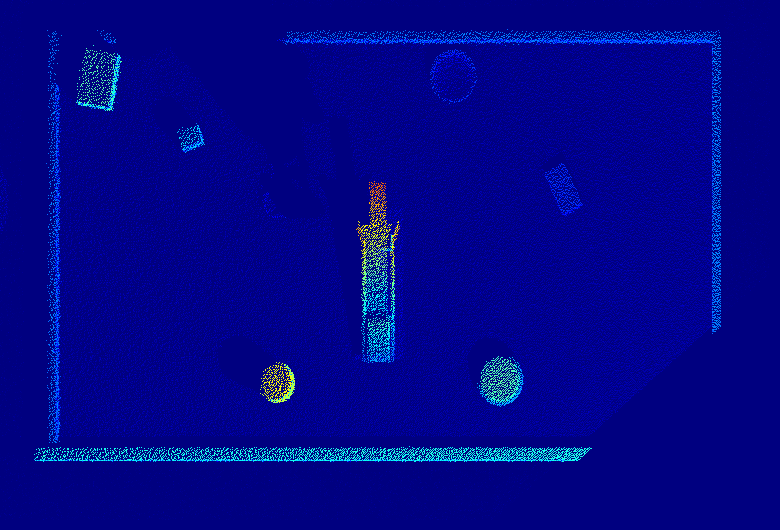

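View pics/h_side.png

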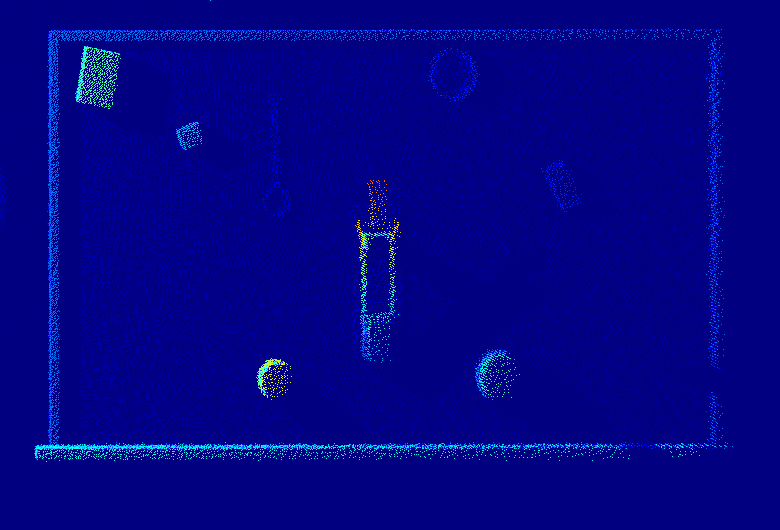

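View pics/z_scene0.png

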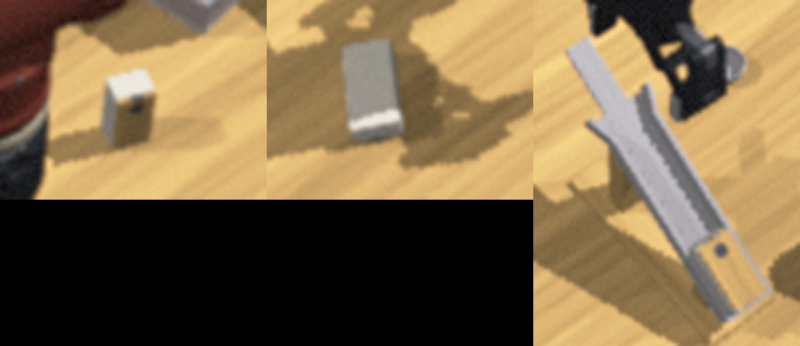

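View pics/z_side0.png

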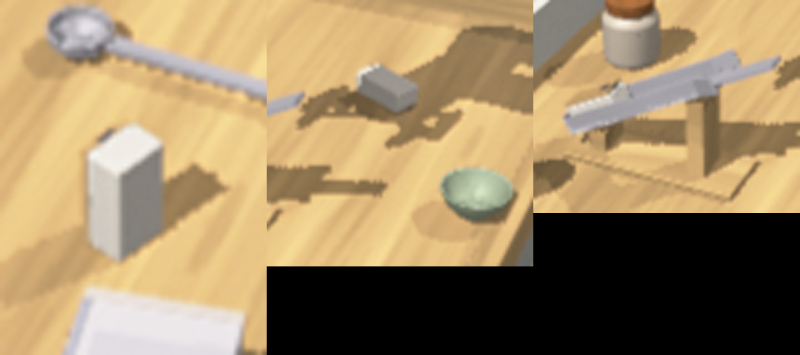

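```bash
python3 - <<'E'
from h import *
from plant import state
s=state(); f=dict(np.load("pics/wrist0.npz"))
C={"scene":cloud("scene0")[0].reshape(-1,3),"side":cloud("side0")[0].reshape(-1,3),"wrist":cloud("wrist0",wristT(s,f),f)[0].reshape(-1,3)}
def crop(w,c,r,z0,z1):
    return w[(np.hypot(w[:,0]-c[0],w[:,1]-c[1])<r)&(w[:,2]>z0)&(w[:,2]<z1)]
for nm,c,z0,z1 in [("A",(.471,.279),.062,.076),("B",(.535,-.254),.029,.04)]:
    for k,w in C.items():
        p=crop(w,c,.05,z0,z1)
        if len(p)<20: print(nm,k,len(p));continue
        (cx,cy),sz,a=cv2.minAreaRect((p[:,:2]*1000).astype(np.float32))
        print(nm,k,len(p),"c",round(cx,1),round(cy,1),"sz",np.round(sz,1),"ang",round(a,1),"z",np.median(p[:,2]).round(4))
# chute tongue + floor
for k,w in C.items():
    m=(w[:,0]>.5)&(w[:,0]<.58)&(abs(w[:,1]-.01)<.03)&(w[:,2]>.10)&(w[:,2]<.2)
    p=w[m]; 
    if len(p)<20: continue
    xs=np.arange(.52,.58,.01)
    for x in xs:
        q=p[abs(p[:,0]-x)<.003]
        if len(q)>3: print(k,x.round(3),"y",q[:,1].min().round(4),q[:,1].max().round(4),"z",np.median(q[:,2]).round(4))
    print("minx",np.percentile(p[:,0],1))
for k,w in C.items():
    m=(w[:,0]>.6)&(w[:,0]<.76)&(abs(w[:,1]-.01)<.05)&(w[:,2]>.04)&(w[:,2]<.2)
    p=w[m]
    for x in np.arange(.6,.76,.02):
        q=p[abs(p[:,0]-x)<.003]
        if len(q)>3: print(k,x.round(3),"y",q[:,1].min().round(4),q[:,1].max().round(4),"z",q[:,2].min().round(3),q[:,2].max().round(4))
E
```

```text
A scene 128 c 472.0 277.5 sz [32.8 31.3] ang 70.6 z 0.0671
A side 146 c 469.9 279.4 sz [33.3 28.4] ang 74.0 z 0.0671
A wrist 0
B scene 391 c 536.6 -255.5 sz [32.  61.6] ang 63.5 z 0.0339
B side 124 c 531.2 -254.7 sz [38.2 63.9] ang 63.1 z 0.0337
B wrist 808 c 534.7 -253.5 sz [33.1 58.4] ang 63.8 z 0.0339
scene 0.53 y -0.0003 0.022 z 0.1556
scene 0.54 y 0.0001 0.0211 z 0.1508
scene 0.55 y -0.0018 0.0214 z 0.1458
scene 0.56 y -0.0023 0.0203 z 0.1398
scene 0.57 y -0.0003 0.0219 z 0.1336
minx 0.528624061666633
side 0.53 y -0.002 0.0252 z 0.1559
side 0.54 y -0.0017 0.0226 z 0.1498
side 0.55 y -0.0016 0.0209 z 0.1444
side 0.56 y -0.0014 0.0235 z 0.1376
side 0.57 y -0.0011 0.0207 z 0.1316
minx 0.5257270318423248
wrist 0.53 y 0.0 0.0223 z 0.1567
wrist 0.54 y -0.0 0.0224 z 0.1514
wrist 0.55 y -0.0002 0.0223 z 0.1457
wrist 0.56 y -0.0001 0.0223 z 0.14
wrist 0.57 y -0.0003 0.0221 z 0.1342
minx 0.527819932584587
scene 0.6 y -0.014 0.0335 z 0.049 0.1347
scene 0.62 y -0.0131 0.0317 z 0.1 0.1253
scene 0.64 y -0.0141 0.033 z 0.086 0.1178
scene 0.66 y -0.0137 0.033 z 0.074 0.1013
scene 0.68 y -0.0135 0.0324 z 0.064 0.0906
scene 0.7 y -0.0134 0.0309 z 0.056 0.0898
scene 0.72 y -0.0137 0.0319 z 0.041 0.0845
scene 0.74 y -0.0134 0.0325 z 0.041 0.0731
side 0.6 y -0.0144 0.035 z 0.044 0.133
side 0.62 y -0.0133 0.036 z 0.099 0.1213
side 0.64 y -0.0144 0.034 z 0.088 0.1086
side 0.66 y -0.0147 0.0356 z 0.075 0.0982
side 0.68 y -0.0124 0.0342 z 0.066 0.0882
side 0.7 y -0.0076 0.0343 z 0.041 0.088
side 0.72 y -0.0069 0.0341 z 0.041 0.0772
side 0.74 y -0.0034 0.033 z 0.042 0.0667
wrist 0.6 y -0.0131 0.0347 z 0.04 0.1335
wrist 0.62 y -0.0115 0.0334 z 0.1 0.124
wrist 0.64 y -0.012 0.0333 z 0.089 0.1126
wrist 0.66 y -0.0117 0.0331 z 0.078 0.1011
wrist 0.68 y -0.0122 0.033 z 0.064 0.0888
wrist 0.7 y -0.0123 0.033 z 0.052 0.0891
wrist 0.72 y -0.0122 0.0329 z 0.043 0.0807
wrist 0.74 y -0.0122 0.0327 z 0.04 0.0688
```

```bash
cat > plan.py <<'E'
from h import *
from plant import state
def rotm(tilt,yaw,head=None):
    """tool x at azimuth yaw(deg), tool y = azimuth yaw-90, tilted forward by tilt (tool z leans to tool-y azimuth)"""
    a=np.radians(yaw); x=np.array([np.cos(a),np.sin(a),0]); f=np.array([np.sin(a),-np.cos(a),0]); t=np.radians(tilt)
    z=np.sin(t)*f+np.cos(t)*np.array([0,0,-1.]); y=np.cross(z,x)
    return np.stack([x,y,z],1)
def cur():
    s=state(); return Tq(s["tool_pos"],s["tool_rot"]),s
def mk(p,Rm):
    T=np.eye(4);T[:3,:3]=Rm;T[:3,3]=p;return T
def rows(T0,T1,N=None,grip=1):
    D=np.linalg.inv(T0)@T1; rv=R.from_matrix(D[:3,:3]).as_rotvec(); p=D[:3,3]
    if N is None: N=max(1,int(np.ceil(max(abs(rv).max()/np.radians(5),np.linalg.norm(p)/.038))))
    while True:
        S=np.zeros((3,3))
        for k in range(N): S+=R.from_rotvec(rv/N*k).as_matrix()
        t=np.linalg.solve(S,p)
        if abs(t).max()<=.04 and abs(rv/N).max()<=np.radians(5): break
        N+=1
    r=list(np.round(np.r_[np.degrees(rv/N)/5,t/.04],3))+[grip]
    print("N",N,"row",[float(v) for v in r]); return N,r
def rep(s):
    print("t",round(s["time"],2),"p",s["tool_pos"].round(4),"q",s["tool_rot"].round(4),"j",s["joint_pos"].round(3),"F",s["contact_force"].round(1),"w",round(s["gripper_width"],3))
E
python3 - <<'E'
from plan import *
T,s=cur(); rep(s)
T1=mk([.471,.2785,.15],rotm(0,72)); rows(T,T1,16)
E
```

```text
t 0.15 p [6.245e-01 1.000e-04 2.303e-01] q [-1.e-04  1.e+00  0.e+00 -8.e-04] j [-0.119  0.053  1.614 -0.     1.476 -0.119] F [-0.4  0.3  0. ] w 1.006
N 16 row [-0.001, 0.001, -0.9, 0.045, -0.529, 0.126, 1.0]
```

Call:
carry_out([
  [[0, 0, -0.9, 0.045, -0.529, 0.126, 1], [0, 0, -0.9, 0.045, -0.529, 0.126, 1], [0, 0, -0.9, 0.045, -0.529, 0.126, 1], [0, 0, -0.9, 0.045, -0.529, 0.126, 1], [0, 0, -0.9, 0.045, -0.529, 0.126, 1], [0, 0, -0.9, 0.045, -0.529, 0.126, 1], [0, 0, -0.9, 0.045, -0.529, 0.126, 1], [0, 0, -0.9, 0.045, -0.529, 0.126, 1]],
])

```text
time: 0.82
tool_pos: [0.5929, 0.1651, 0.1902]
tool_rot: [-0.0, 0.95, 0.311, -0.0]
contact_force: [-0.2, -0.1, 0.1]
gripper_width: 1.001
```

Call:
carry_out([
  [[0, 0, -0.9, 0.045, -0.529, 0.126, 1], [0, 0, -0.9, 0.045, -0.529, 0.126, 1], [0, 0, -0.9, 0.045, -0.529, 0.126, 1], [0, 0, -0.9, 0.045, -0.529, 0.126, 1], [0, 0, -0.9, 0.045, -0.529, 0.126, 1], [0, 0, -0.9, 0.045, -0.529, 0.126, 1], [0, 0, -0.9, 0.045, -0.529, 0.126, 1], [0, 0, -0.9, 0.045, -0.529, 0.126, 1]],
])

```text
time: 1.48
tool_pos: [0.4703, 0.279, 0.15]
tool_rot: [-0.0, 0.808, 0.589, -0.0]
contact_force: [0.2, 0.4, 0.5]
gripper_width: 1.002
```

```bash
python3 - <<'E'
from plan import *
from plant import grab_frame
T,s=cur(); rep(s)
f=grab_frame("wrist"); cv2.imwrite("pics/w1.png",f["frame"][:,:,::-1]); 
T,s=cur(); rep(s)
W,_=cloud("",wristT(s,f),f); w=W.reshape(-1,3)
p=w[(np.hypot(w[:,0]-.471,w[:,1]-.279)<.04)&(w[:,2]>.06)&(w[:,2]<.078)]
print(len(p),cv2.minAreaRect((p[:,:2]*1000).astype(np.float32)),np.median(p[:,2]))
E
```

```text
t 1.48 p [0.4703 0.279  0.15  ] q [-1.000e-04  8.078e-01  5.895e-01 -3.000e-04] j [ 0.399 -0.069  1.873  0.     1.338 -0.862] F [0.2 0.4 0.5] w 1.002
t 1.53 p [0.4666 0.28   0.1484] q [-0.0016  0.8064  0.5913 -0.0022] j [ 0.403 -0.071  1.877  0.002  1.34  -0.863] F [-1.1  2.9 -2.5] w 0.998
1600 ((466.6155090332031, 280.10711669921875), (31.79104995727539, 26.825605392456055), 70.79804992675781) 0.06641667116584893
```

View pics/w1.png

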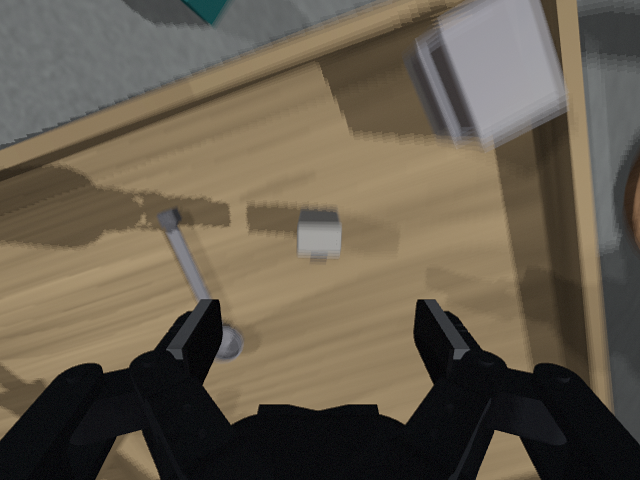

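```bash
python3 - <<'E'
from plan import *
rep(state())
T0=mk([.471,.2785,.15],rotm(0,72)); rows(T0,mk([.4705,.279,.028],rotm(0,71)),5)
E
```

```text
t 1.53 p [0.4666 0.28   0.1484] q [-0.0016  0.8064  0.5913 -0.0022] j [ 0.403 -0.071  1.877  0.002  1.34  -0.863] F [-1.1  2.9 -2.5] w 0.998
N 5 row [0.0, 0.0, 0.04, 0.002, -0.003, 0.61, 1.0]
```

Call:
carry_out([
  [[0, 0, 0.04, 0, 0, 0.4, 1], [0, 0, 0.04, 0, 0, 0.75, 1], [0, 0, 0.04, 0, 0, 0.75, 1], [0, 0, 0.04, 0, 0, 0.75, 1], [0, 0, 0.04, 0, 0, 0.4, 1], [0, 0, 0, 0, 0, 0, 1], [0, 0, 0, 0, 0, 0, -1], [0, 0, 0, 0, 0, 0, -1]],
])

```text
time: 2.2
tool_pos: [0.4725, 0.2788, 0.0301]
tool_rot: [0.0, 0.814, 0.581, 0.001]
contact_force: [-0.2, -0.2, 0.9]
gripper_width: 0.744
```

Call:
carry_out([
  [[0, 0, 0, 0, 0, 0, -1], [0, 0, 0, 0, 0, 0, -1], [0, 0, 0, 0, 0, 0, -1], [0, 0, 0, 0, 0, 0, -1]],
])

```text
time: 2.53
tool_pos: [0.4728, 0.279, 0.0306]
tool_rot: [0.0, 0.814, 0.581, 0.002]
contact_force: [0.5, 0.2, 5.2]
gripper_width: 0.366
```

Call:
carry_out([
  [[0, 0, 0, 0, 0, -0.4, -1], [0, 0, 0, 0, 0, -0.9, -1], [0, 0, 0, 0, 0, -1, -1], [0, 0, 0, 0, 0, -1, -1], [0, 0, 0, 0, 0, -0.9, -1], [0, 0, 0, 0, 0, -0.4, -1], [0, 0, 0, 0, 0, 0, -1]],
])

```text
time: 3.12
tool_pos: [0.474, 0.2796, 0.2193]
tool_rot: [0.001, 0.814, 0.581, 0.005]
contact_force: [1.0, 0.4, -0.0]
gripper_width: 0.367
```

```bash
python3 - <<'E'
from plan import *
T,s=cur();rep(s)
T0=mk([.471,.279,.028+.184],rotm(0,71))
O=np.array([.5275,.011,.158]); ex=np.array([np.cos(np.pi/6),0,-.5]); ez=np.array([.5,0,np.cos(np.pi/6)])
Rm=rotm(60,90); b=np.array([0,-.0022,-.0074])
P=O+ex*.027+ez*.013; print("place TCP",P-Rm@b)
pre=P+ez*.06-ex*.03-Rm@b; print("pre",pre)
T1=mk(pre,Rm); N,r=rows(T0,T1,grip=-1)
from scipy.linalg import expm
D=np.eye(4);D[:3,:3]=R.from_rotvec(np.radians(np.array(r[:3])*5)).as_matrix();D[:3,3]=np.array(r[3:6])*.04
T=T0
for i in range(N): T=T@D; print(T[:3,3].round(3),end=' ')
E
```

```text
t 3.12 p [0.474  0.2796 0.2193] q [0.0012 0.8141 0.5807 0.0053] j [ 0.398 -0.126  1.807  0.     1.45  -0.842] F [ 1.   0.4 -0. ] w 0.367
place TCP [0.56489127 0.011      0.15396359]
pre [0.56891051 0.011      0.22092511]
N 12 row [-0.99, 0.166, -0.287, -0.513, 0.296, 0.115, -1.0]
[0.476 0.256 0.207] [0.481 0.233 0.204] [0.487 0.209 0.201] [0.494 0.186 0.199] [0.502 0.164 0.197] [0.511 0.141 0.197] [0.52  0.119 0.198] [0.529 0.097 0.2  ] [0.539 0.075 0.204] [0.549 0.053 0.208] [0.559 0.032 0.214] [0.569 0.011 0.221]
```

Call:
carry_out([
  [[-0.99, 0.166, -0.287, -0.513, 0.296, 0.115, -1], [-0.99, 0.166, -0.287, -0.513, 0.296, 0.115, -1], [-0.99, 0.166, -0.287, -0.513, 0.296, 0.115, -1], [-0.99, 0.166, -0.287, -0.513, 0.296, 0.115, -1], [-0.99, 0.166, -0.287, -0.513, 0.296, 0.115, -1], [-0.99, 0.166, -0.287, -0.513, 0.296, 0.115, -1], [-0.99, 0.166, -0.287, -0.513, 0.296, 0.115, -1], [-0.99, 0.166, -0.287, -0.513, 0.296, 0.115, -1]],
])

```text
time: 3.78
tool_pos: [0.5285, 0.0952, 0.1988]
tool_rot: [0.243, 0.703, 0.623, 0.242]
contact_force: [-0.2, -0.6, -1.2]
gripper_width: 0.369
```

Call:
carry_out([
  [[-0.99, 0.166, -0.287, -0.513, 0.296, 0.115, -1], [-0.99, 0.166, -0.287, -0.513, 0.296, 0.115, -1], [-0.99, 0.166, -0.287, -0.513, 0.296, 0.115, -1], [-0.99, 0.166, -0.287, -0.513, 0.296, 0.115, -1], [0, 0, 0, 0, 0, 0, -1], [0, 0, 0, 0, 0, 0, -1], [0, 0, 0, 0, 0, 0, -1]],
])

```text
time: 4.37
tool_pos: [0.5631, 0.0261, 0.2152]
tool_rot: [0.332, 0.627, 0.618, 0.339]
contact_force: [0.2, 0.1, -1.0]
gripper_width: 0.363
```

```bash
python3 - <<'E'
from plan import *
from plant import grab_frame
T,s=cur();rep(s); print(T.round(3))
for n in ["scene","side"]:
    f=grab_frame(n); np.savez(f"pics/{n}1.npz",**f); a=f["frame"][:,:,::-1]
    b=a[150:350,230:430] if n=="scene" else a[130:330,200:400]
    cv2.imwrite(f"pics/{n}1.png",cv2.resize(b,(600,600),interpolation=cv2.INTER_CUBIC))
E
```

```text
t 4.37 p [0.5631 0.0261 0.2152] q [0.3322 0.6271 0.6179 0.3386] j [-0.149 -0.653  2.412  0.314  0.418 -1.926] F [ 0.2  0.1 -1. ] w 0.363
[[ 0.007  0.55   0.835  0.563]
 [ 1.    -0.016  0.002  0.026]
 [ 0.014  0.835 -0.55   0.215]
 [ 0.     0.     0.     1.   ]]
```

View pics/scene1.png

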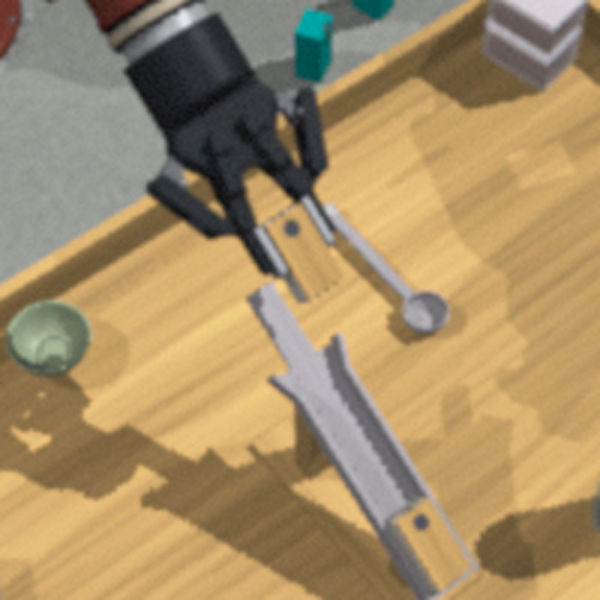

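View pics/side1.png

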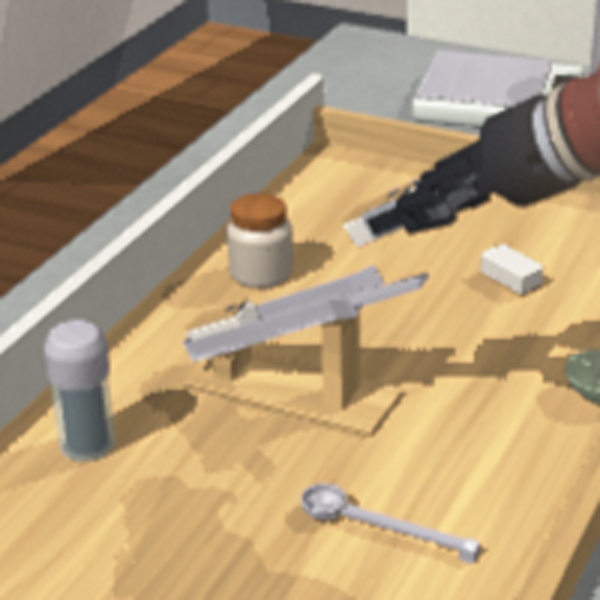

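```bash
python3 - <<'E'
from plan import *
T,s=cur();rep(s)
rows(T,mk([.5549,.011,.195],rotm(60,90)),6,-1)
E
```

```text
t 4.47 p [0.5635 0.0267 0.2162] q [0.3326 0.6263 0.6181 0.3393] j [-0.148 -0.654  2.411  0.315  0.418 -1.927] F [ 0.2 -0.8 -1.1] w 0.369
N 6 row [-0.109, -0.005, -0.028, -0.066, -0.093, 0.016, -1.0]
```

```bash
python3 - <<'E'
from plan import *
T,s=cur();
rows(T,mk([.5825,.011,.184],rotm(60,90)),7,-1)
E
```

```text
N 7 row [-0.093, -0.004, -0.024, -0.057, -0.061, 0.118, -1.0]
```

Call:
carry_out([
  [[-0.093, -0.004, -0.024, -0.057, -0.061, 0.118, -1], [-0.093, -0.004, -0.024, -0.057, -0.061, 0.118, -1], [-0.093, -0.004, -0.024, -0.057, -0.061, 0.118, -1], [-0.093, -0.004, -0.024, -0.057, -0.061, 0.118, -1], [-0.093, -0.004, -0.024, -0.057, -0.061, 0.118, -1], [-0.093, -0.004, -0.024, -0.057, -0.061, 0.118, -1], [-0.093, -0.004, -0.024, -0.057, -0.061, 0.118, -1], [0, 0, 0, 0, 0, 0, -1]],
])

```text
time: 5.13
tool_pos: [0.5823, 0.011, 0.1828]
tool_rot: [0.353, 0.613, 0.613, 0.353]
contact_force: [-0.8, -0.6, -1.5]
gripper_width: 0.364
```

Call:
carry_out([
  [[0, 0, 0, 0, 0, 0, -1], [0, 0, 0, 0, 0, 0, -1]],
])

```text
time: 5.3
tool_pos: [0.5827, 0.0107, 0.1848]
tool_rot: [0.354, 0.612, 0.612, 0.354]
contact_force: [-0.3, -0.3, -1.0]
gripper_width: 0.363
```

```bash
python3 - <<'E'
from plan import *
from plant import grab_frame
T,s=cur();rep(s); print(T.round(3))
f=grab_frame("scene"); np.savez("pics/scene2.npz",**f)
a=f["frame"][:,:,::-1][180:340,260:420]
cv2.imwrite("pics/scene2.png",cv2.resize(a,(600,600),interpolation=cv2.INTER_CUBIC))
W,fr=cloud("scene2"); 
hsv=cv2.cvtColor(fr,cv2.COLOR_RGB2HSV)
O=np.array([.5275,.011,.158]); Rc=rotm(60,90); # columns x(tool)=ch y, y=ch z, z=ch x
L=(W-O)@Rc
m=(L[...,2]>-.03)&(L[...,2]<.07)&(abs(L[...,0])<.04)&(L[...,1]>.03)&(L[...,1]<.09)
lid=m&(hsv[...,0]>8)&(hsv[...,0]<28)&(hsv[...,1]>60)
p=L[lid]; print(len(p)); 
print("chx",np.percentile(p[:,2],[1,99]),"chy",np.percentile(p[:,0],[1,99]),"h",np.percentile(p[:,1],[5,50,95]))
q=p; A=np.c_[q[:,2],q[:,0],np.ones(len(q))]; print(np.linalg.lstsq(A,q[:,1],rcond=None)[0].round(3))
print(cv2.minAreaRect((p[:,[2,0]]*1000).astype(np.float32)))
E
```

```text
t 5.3 p [0.5827 0.0107 0.1848] q [0.3539 0.6122 0.6122 0.3538] j [-0.188 -0.535  2.422  0.656  0.268 -2.304] F [-0.3 -0.3 -1. ] w 0.363
[[ 0.     0.499  0.866  0.583]
 [ 1.     0.    -0.     0.011]
 [-0.     0.866 -0.499  0.185]
 [ 0.     0.     0.     1.   ]]
518
chx [-0.02840034  0.05520596] chy [-0.03262306  0.03446684] h [0.04566842 0.06197693 0.06592414]
[0.098 0.02  0.059]
((13.312454223632812, 0.8695030212402344), (85.87745666503906, 78.9909439086914), 0.5927447080612183)
```

View pics/scene2.png

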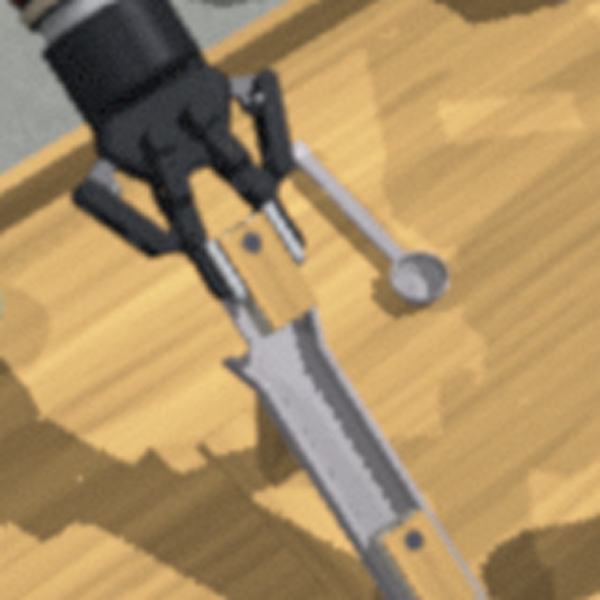

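```bash
python3 - <<'E'
from plan import *
W,fr=cloud("scene2"); hsv=cv2.cvtColor(fr,cv2.COLOR_RGB2HSV)
O=np.array([.5275,.011,.158]); Rc=rotm(60,90); L=(W-O)@Rc
m=(L[...,2]>-.03)&(L[...,2]<.07)&(abs(L[...,0])<.025)&(L[...,1]>.053)&(L[...,1]<.072)&(hsv[...,0]>8)&(hsv[...,0]<28)&(hsv[...,1]>60)
n,lab,st,c=cv2.connectedComponentsWithStats(m.astype(np.uint8)); k=1+st[1:,4].argmax(); p=L[lab==k]
print(len(p)); 
for a,i in(("chx",2),("chy",0),("h",1)): print(a,np.percentile(p[:,i],[1,50,99]).round(4))
A=np.c_[p[:,2],p[:,0],np.ones(len(p))]; print(np.linalg.lstsq(A,p[:,1],rcond=None)[0].round(3))
print(cv2.minAreaRect((p[:,[2,0]]*1000).astype(np.float32)))
T,s=cur(); print(rows(T,mk([.5649,.011,.153],rotm(60,90)),8,-1))
E
```

```text
426
chx [-0.0032  0.0276  0.0552]
chy [-0.0165 -0.0017  0.0145]
h [0.0557 0.0624 0.0675]
[-0.003 -0.006  0.062]
((26.149303436279297, -0.5113658905029297), (33.422157287597656, 60.02008056640625), 89.8311996459961)
N 8 row [0.002, 0.001, 0.0, 0.001, -0.115, 0.002, -1.0]
(8, [np.float64(0.002), np.float64(0.001), np.float64(0.0), np.float64(0.001), np.float64(-0.115), np.float64(0.002), -1])
```

Call:
carry_out([
  [[0, 0, 0, 0, -0.12, 0, -1], [0, 0, 0, 0, -0.12, 0, -1], [0, 0, 0, 0, -0.12, 0, -1], [0, 0, 0, 0, -0.12, 0, -1], [0, 0, 0, 0, -0.12, 0, -1], [0, 0, 0, 0, -0.12, 0, -1], [0, 0, 0, 0, 0, 0, -1], [0, 0, 0, 0, 0, 0, -1]],
])

```text
time: 6.02
tool_pos: [0.5677, 0.0099, 0.1585]
tool_rot: [0.354, 0.613, 0.612, 0.353]
contact_force: [0.5, -0.3, -0.5]
gripper_width: 0.365
```

```bash
python3 - <<'E'
from plan import *
T,s=cur();rep(s); print(T.round(3))
E
```

```text
t 6.02 p [0.5677 0.0099 0.1585] q [0.3537 0.6129 0.6119 0.3532] j [-0.198 -0.54   2.473  0.791  0.24  -2.446] F [ 0.5 -0.3 -0.5] w 0.365
[[ 0.002  0.5    0.866  0.568]
 [ 1.    -0.001 -0.001  0.01 ]
 [ 0.     0.866 -0.5    0.159]
 [ 0.     0.     0.     1.   ]]
```

Call:
carry_out([
  [[0, 0, 0, 0, -0.05, 0, -1], [0, 0, 0, 0, -0.04, 0, -1], [0, 0, 0, 0, -0.03, 0, -1], [0, 0, 0, 0, 0, 0, -1]],
])

```text
time: 6.35
tool_pos: [0.5656, 0.01, 0.1548]
tool_rot: [0.354, 0.613, 0.612, 0.353]
contact_force: [-0.0, 0.6, -0.3]
gripper_width: 0.368
```

```bash
cat > lid.py <<'E'
from plan import *
from plant import grab_frame
def lid(h0,h1,x0=-.03,x1=.25,save=None):
    T,s=cur();rep(s)
    f=grab_frame("scene"); W,fr=cloud("",f["world_from_camera"],f); hsv=cv2.cvtColor(fr,cv2.COLOR_RGB2HSV)
    if save: cv2.imwrite(f"pics/{save}.png",cv2.resize(fr[180:360,260:440,::-1],(600,600),interpolation=cv2.INTER_CUBIC))
    O=np.array([.5275,.011,.158]); Rc=rotm(60,90); L=(W-O)@Rc
    m=(L[...,2]>x0)&(L[...,2]<x1)&(abs(L[...,0])<.025)&(L[...,1]>h0)&(L[...,1]<h1)&(hsv[...,0]>8)&(hsv[...,0]<28)&(hsv[...,1]>60)
    n,lab,st,c=cv2.connectedComponentsWithStats(m.astype(np.uint8))
    for k in range(1,n):
        if st[k,4]<60: continue
        p=L[lab==k]; A=np.c_[p[:,2],p[:,0],np.ones(len(p))]
        print(len(p),"chx",np.percentile(p[:,2],[1,99]).round(4),"chy",np.percentile(p[:,0],[1,99]).round(4),"h",np.median(p[:,1]).round(4),"plane",np.linalg.lstsq(A,p[:,1],rcond=None)[0].round(3))
E
python3 -c "
from lid import *
lid(.018,.04)"
```

```text
t 6.35 p [0.5656 0.01   0.1548] q [0.3539 0.6127 0.6119 0.3534] j [-0.199 -0.54   2.48   0.817  0.236 -2.474] F [-0.   0.6 -0.3] w 0.368
409 chx [-0.0031  0.0556] chy [-0.0171  0.0146] h 0.0278 plane [-0.003  0.014  0.028]
393 chx [0.1864 0.2443] chy [-0.0172  0.013 ] h 0.0265 plane [-0.003  0.034  0.027]
```

Call:
carry_out([
  [[0, 0, 0, 0, -0.03, 0, -1], [0, 0, 0, 0, 0, 0, -1], [0, 0, 0, 0, 0, 0, -1]],
])

```text
time: 6.65
tool_pos: [0.5651, 0.01, 0.154]
tool_rot: [0.354, 0.613, 0.612, 0.353]
contact_force: [-0.3, -0.5, -1.3]
gripper_width: 0.37
```

Call:
carry_out([
  [[0, 0, 0, 0, 0, 0, 0], [0, 0, 0, 0, 0, 0, 0.5], [0, 0, 0, 0, 0, 0, 1], [0, 0, 0, 0, 0, 0, 1], [0, 0, 0, 0, 0, 0, 1], [0, 0, 0, 0, 0, 0, 1]],
])

```text
time: 7.15
tool_pos: [0.5652, 0.01, 0.1542]
tool_rot: [0.354, 0.613, 0.612, 0.353]
contact_force: [-0.4, 0.3, -0.2]
gripper_width: 1.002
```

```bash
python3 -c "
from lid import *
lid(.018,.04,save='s3')"
```

```text
t 7.15 p [0.5652 0.01   0.1542] q [0.3541 0.6126 0.6119 0.3535] j [-0.2   -0.541  2.482  0.823  0.235 -2.481] F [-0.4  0.3 -0.2] w 1.002
801 chx [0.1269 0.2434] chy [-0.0187  0.0146] h 0.0265 plane [-0.002  0.02   0.027]
```

View pics/s3.png

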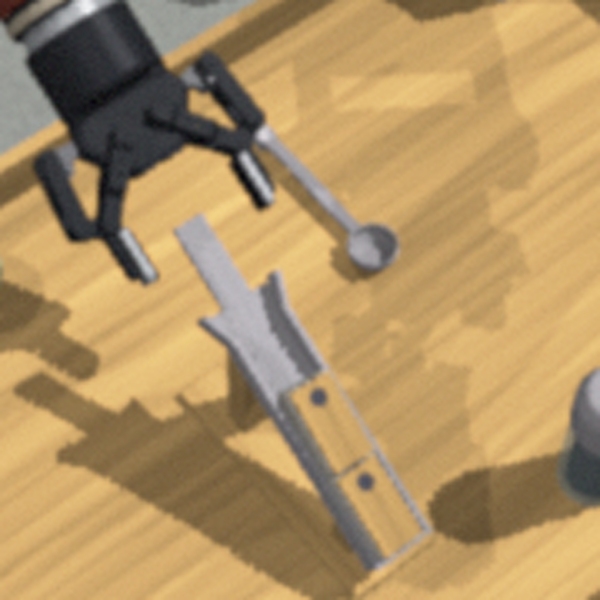

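```bash
cat > kin.py <<'E'
import numpy as np
from scipy.optimize import least_squares
from scipy.spatial.transform import Rotation as R
D=[([-0.119,0.053,1.614,0,1.476,-0.119],[.6245,.0001,.2303],[0,1,0,0]),
([0.399,-0.069,1.873,0,1.338,-0.862],[.4703,.279,.15],[0,.8078,.5895,0]),
([0.398,-0.126,1.807,0,1.45,-0.842],[.474,.2796,.2193],[.0012,.8141,.5807,.0053]),
([-0.148,-0.654,2.411,0.315,0.418,-1.927],[.5635,.0267,.2162],[.3326,.6263,.6181,.3393]),
([-0.188,-0.535,2.422,0.656,0.268,-2.304],[.5827,.0107,.1848],[.3539,.6122,.6122,.3538]),
([-0.2,-0.541,2.482,0.823,0.235,-2.481],[.5652,.01,.1542],[.3541,.6126,.6119,.3535])]
def fk(q,th):
    a,lat,d1,L1,L2,e,L3,tl=th
    r=a+L1*np.sin(q[1])+L2*np.sin(q[1]+q[2])+e*np.cos(q[1]+q[2])
    z=d1+L1*np.cos(q[1])+L2*np.cos(q[1]+q[2])-e*np.sin(q[1]+q[2])
    Rm=R.from_euler('ZYZYZ',[q[0],q[1]+q[2],q[3],q[4],-q[5]*0])
    Rm=R.from_euler('Z',q[0])*R.from_euler('Y',q[1]+q[2])*R.from_euler('Z',q[3])*R.from_euler('Y',q[4])*R.from_euler('Z',q[5])
    p=R.from_euler('Z',q[0]).apply([r,lat,z])+Rm.apply([0,0,L3])
    return p,Rm*R.from_euler('Z',np.pi)
def fit():
    f=lambda th:np.concatenate([fk(q,th)[0]-p for q,p,_ in D])
    return least_squares(f,[0,.07,.3,.4,.4,0,.25,0],bounds=([-.3,-.2,.1,.2,.2,-.2,.1,-1],[.3,.2,.5,.7,.7,.2,.4,1]))
if __name__=="__main__":
    s=fit(); print(s.x.round(4),abs(s.fun).max())
    for q,p,o in D:
        P,Rm=fk(q,s.x); print((P-p).round(4),np.degrees((Rm.inv()*R.from_quat([o[1],o[2],o[3],o[0]])).magnitude()).round(2))
E
python3 kin.py
```

```text
Traceback (most recent call last):
  File "kin.py", line 22, in <module>
    s=fit(); print(s.x.round(4),abs(s.fun).max())
  File "kin.py", line 20, in fit
    return least_squares(f,[0,.07,.3,.4,.4,0,.25,0],bounds=([-.3,-.2,.1,.2,.2,-.2,.1,-1],[.3,.2,.5,.7,.7,.2,.4,1]))
  File "kin.py", line 19, in <lambda>
    f=lambda th:np.concatenate([fk(q,th)[0]-p for q,p,_ in D])
                                ~~^^^^^^
  File "kin.py", line 14, in fk
    Rm=R.from_euler('ZYZYZ',[q[0],q[1]+q[2],q[3],q[4],-q[5]*0])
  File "scipy/spatial/transform/_rotation.pyx", line 1413, in scipy.spatial.transform._rotation.Rotation.from_euler
ValueError: Expected axis specification to be a non-empty string of upto 3 characters, got ZYZYZ
```

```bash
sed -i '/ZYZYZ/d' kin.py; python3 kin.py
```

```text
[0.0013 0.0743 0.2385 0.4259 0.6087 0.0962 0.2793 0.    ] 0.00023380157740787721
[0.0001 0.     0.0001] 0.08
[ 0.0001 -0.     -0.0001] 0.03
[-0.0002  0.0002 -0.    ] 0.05
[ 0.     -0.0001 -0.    ] 0.02
[ 0.0001 -0.      0.    ] 0.02
[-0.0001 -0.0001  0.    ] 0.04
```

```bash
cat >> kin.py <<'E'
TH=fit().x
LO=np.array([-3.01,-1.01,.06,-1.02,.09,-3.14]);HI=np.array([3.01,2.22,2.58,4.17,2.62,3.14])
def ik(p,Rm,q0):
    T=R.from_matrix(Rm)
    def f(q):
        P,Q=fk(q,TH); return np.r_[(P-p)*5,(Q.inv()*T).as_rotvec()]
    best=None
    for d in [q0,[-.5,0,1.8,0,1.3,-1.5],[-.5,.3,1.8,.3,2.2,-1.5],[-.4,-.4,2.4,.8,.3,-2.3],[-.4,.1,2.2,-.5,.3,-.8]]:
        s=least_squares(f,np.clip(d,LO+1e-3,HI-1e-3),bounds=(LO,HI))
        if best is None or s.cost<best.cost-1e-9: best=s
    return best.x,np.sqrt(2*best.cost)
E
python3 - <<'E'
from kin import *
from plan import rotm
for c,z,az in [((.5355,-.2545),.016,63.5),((.62,-.295),.03,63.5),((.535,-.2545),.03,63.5)]:
  for t in [-70,-60,-45,-30,0,20,30,40,45,50,60]:
    q,e=ik(np.r_[c,z],rotm(t,az),[-.5,0,1.8,0,1.3,-1.5]); print(c,t,q.round(2),"err",e.round(4))
E
```

```text
(0.5355, -0.2545) -70 [-0.54  0.98  1.07 -0.09  2.31 -1.66] err 0.0
(0.5355, -0.2545) -60 [-0.54  0.88  1.15 -0.08  2.16 -1.65] err 0.0
(0.5355, -0.2545) -45 [-0.54  0.71  1.31 -0.06  1.91 -1.65] err 0.0
(0.5355, -0.2545) -30 [-0.55  0.54  1.47 -0.04  1.65 -1.65] err 0.0
(0.5355, -0.2545) 0 [-0.57  0.21  1.83  0.    1.1  -1.68] err 0.0
(0.5355, -0.2545) 20 [-0.59  0.02  2.07  0.07  0.71 -1.74] err 0.0
(0.5355, -0.2545) 30 [-0.6  -0.04  2.18  0.15  0.49 -1.82] err 0.0
(0.5355, -0.2545) 40 [-0.62 -0.08  2.27  0.37  0.27 -2.05] err 0.0
(0.5355, -0.2545) 45 [-0.62 -0.08  2.31  0.72  0.17 -2.39] err 0.0
(0.5355, -0.2545) 50 [-0.63 -0.08  2.35  1.46  0.13 -3.14] err 0.0087
(0.5355, -0.2545) 60 [-0.63 -0.11  2.36  1.48  0.12 -3.14] err 0.1725
(0.62, -0.295) -70 [-0.53  1.18  0.7  -0.1   2.48 -1.67] err 0.0
(0.62, -0.295) -60 [-0.53  1.07  0.81 -0.08  2.31 -1.66] err 0.0
(0.62, -0.295) -45 [-0.53  0.89  1.   -0.06  2.04 -1.65] err 0.0
(0.62, -0.295) -30 [-0.54  0.71  1.19 -0.04  1.76 -1.64] err 0.0
(0.62, -0.295) 0 [-0.55  0.38  1.59  0.    1.17 -1.66] err 0.0
(0.62, -0.295) 20 [-0.57  0.21 
[... 387 characters left out ...]
96  1.07 -0.1   2.33 -1.66] err 0.0
(0.535, -0.2545) -60 [-0.54  0.85  1.16 -0.08  2.17 -1.65] err 0.0
(0.535, -0.2545) -45 [-0.54  0.69  1.31 -0.06  1.93 -1.65] err 0.0
(0.535, -0.2545) -30 [-0.55  0.52  1.47 -0.04  1.67 -1.65] err 0.0
(0.535, -0.2545) 0 [-0.57  0.18  1.83  0.    1.13 -1.68] err 0.0
(0.535, -0.2545) 20 [-0.59 -0.    2.07  0.07  0.73 -1.74] err 0.0
(0.535, -0.2545) 30 [-0.6  -0.07  2.17  0.14  0.52 -1.81] err 0.0
(0.535, -0.2545) 40 [-0.62 -0.11  2.27  0.33  0.31 -2.01] err 0.0
(0.535, -0.2545) 45 [-0.62 -0.12  2.32  0.6   0.2  -2.28] err 0.0
(0.535, -0.2545) 50 [-0.63 -0.11  2.35  1.28  0.13 -2.96] err 0.0
(0.535, -0.2545) 60 [-0.63 -0.14  2.37  1.48  0.13 -3.14] err 0.1489
```

```bash
cat > sim.py <<'E'
from kin import *
from plan import *
LIM=np.array([2.57,2.57,3.14,3.14,3.14,3.14])*.7/12
def simrows(T0,N,r,q0,verbose=True):
    D=np.eye(4);D[:3,:3]=R.from_rotvec(np.radians(np.array(r[:3])*5)).as_matrix();D[:3,3]=np.array(r[3:6])*.04
    T=T0;q=q0
    for i in range(N):
        T=T@D; qn,e=ik(T[:3,3],T[:3,:3],q)
        if verbose: print(i,T[:3,3].round(3),qn.round(2),"e",e.round(4),"spd",(abs(qn-q)/LIM).max().round(2))
        q=qn
    return T,q
E
python3 - <<'E'
from sim import *
T,s=cur(); q=s["joint_pos"]
N,r=rows(T,mk([.595,.0,.215],rotm(55,88)),6); T1,q1=simrows(T,N,r,q)
f=np.array([np.cos(np.radians(26.5)),-np.sin(np.radians(26.5)),0]); c=np.array([.5355,-.2545,0])
Rm=rotm(-55,63.5); pick=c-.0073*f+np.array([0,0,.0193]); pre=pick-Rm[:,2]*.06+np.array([0,0,.06]); print("pick",pick,"pre",pre)
N,r=rows(T1,mk(pre,Rm),26); simrows(T1,N,r,q1)
E
```

```text
N 6 row [0.168, -0.054, 0.035, -0.04, 0.281, -0.029, 1.0]
0 [0.57  0.008 0.164] [-0.2  -0.54  2.46  0.69  0.26 -2.34] e 0.0 spd 0.78
1 [0.575 0.007 0.175] [-0.19 -0.55  2.43  0.58  0.29 -2.22] e 0.0 spd 0.63
2 [0.579 0.005 0.185] [-0.19 -0.54  2.41  0.49  0.31 -2.13] e 0.0 spd 0.5
3 [0.584 0.003 0.195] [-0.19 -0.54  2.38  0.42  0.34 -2.06] e 0.0 spd 0.41
4 [0.59  0.002 0.205] [-0.19 -0.53  2.35  0.36  0.37 -1.99] e 0.0 spd 0.33
5 [ 0.595 -0.     0.215] [-0.18 -0.53  2.33  0.31  0.4  -1.94] e 0.0 spd 0.28
pick [ 0.52896698 -0.25124276  0.0193    ] pre [ 0.57295222 -0.27317299  0.11371459]
N 26 row [0.831, -0.0, 0.22, -0.276, 0.046, 0.093, 1.0]
0 [ 0.599 -0.011  0.214] [-0.21 -0.49  2.28  0.28  0.49 -1.91] e 0.0 spd 0.48
1 [ 0.602 -0.022  0.213] [-0.23 -0.45  2.23  0.26  0.58 -1.89] e 0.0 spd 0.47
2 [ 0.605 -0.034  0.212] [-0.25 -0.41  2.17  0.25  0.66 -1.87] e 0.0 spd 0.45
3 [ 0.608 -0.045  0.21 ] [-0.27 -0.36  2.12  0.23  0.74 -1.85] e 0.0 spd 0.44
4 [ 0.611 -0.056  0.207] [-0.28 -0.31  2.07  0.22  0.82 -1.83] e 0.0 spd 0.43
5 [ 0.614 -0.067  0.205] [-0.3  -0.26  2.01  0.2   0.9  -1.
[... 892 characters left out ...]
 -0.197  0.151] [-0.45  0.39  1.39  0.05  1.74 -1.7 ] e 0.0 spd 0.36
18 [ 0.608 -0.207  0.146] [-0.46  0.45  1.34  0.04  1.8  -1.69] e 0.0 spd 0.36
19 [ 0.605 -0.217  0.141] [-0.47  0.5   1.3   0.02  1.87 -1.68] e 0.0 spd 0.35
20 [ 0.6   -0.227  0.136] [-0.48  0.55  1.25  0.01  1.93 -1.68] e 0.0 spd 0.35
21 [ 0.596 -0.236  0.131] [-0.49  0.6   1.21 -0.01  2.   -1.67] e 0.0 spd 0.35
22 [ 0.591 -0.246  0.126] [-0.5   0.65  1.17 -0.02  2.06 -1.67] e 0.0 spd 0.34
23 [ 0.585 -0.255  0.122] [-0.51  0.7   1.14 -0.04  2.12 -1.67] e 0.0 spd 0.33
24 [ 0.579 -0.265  0.117] [-0.52  0.74  1.1  -0.06  2.18 -1.66] e 0.0 spd 0.33
25 [ 0.573 -0.274  0.113] [-0.54  0.79  1.07 -0.08  2.24 -1.66] e 0.0 spd 0.32
```

Call:
carry_out([
  [[0.168, -0.054, 0.035, -0.04, 0.281, -0.029, 1], [0.168, -0.054, 0.035, -0.04, 0.281, -0.029, 1], [0.168, -0.054, 0.035, -0.04, 0.281, -0.029, 1], [0.168, -0.054, 0.035, -0.04, 0.281, -0.029, 1], [0.168, -0.054, 0.035, -0.04, 0.281, -0.029, 1], [0.168, -0.054, 0.035, -0.04, 0.281, -0.029, 1], [0.831, 0, 0.22, -0.276, 0.046, 0.093, 1], [0.831, 0, 0.22, -0.276, 0.046, 0.093, 1]],
])

```text
time: 7.87
tool_pos: [0.6019, -0.0222, 0.2135]
tool_rot: [0.278, 0.672, 0.626, 0.281]
contact_force: [0.2, 0.6, 0.9]
gripper_width: 0.995
```

Call:
carry_out([
  [[0.831, 0, 0.22, -0.276, 0.046, 0.093, 1], [0.831, 0, 0.22, -0.276, 0.046, 0.093, 1], [0.831, 0, 0.22, -0.276, 0.046, 0.093, 1], [0.831, 0, 0.22, -0.276, 0.046, 0.093, 1], [0.831, 0, 0.22, -0.276, 0.046, 0.093, 1], [0.831, 0, 0.22, -0.276, 0.046, 0.093, 1], [0.831, 0, 0.22, -0.276, 0.046, 0.093, 1], [0.831, 0, 0.22, -0.276, 0.046, 0.093, 1]],
])

```text
time: 8.53
tool_pos: [0.6203, -0.1124, 0.1901]
tool_rot: [0.052, 0.77, 0.627, 0.111]
contact_force: [0.7, 1.0, 0.2]
gripper_width: 0.996
```

Call:
carry_out([
  [[0.831, 0, 0.22, -0.276, 0.046, 0.093, 1], [0.831, 0, 0.22, -0.276, 0.046, 0.093, 1], [0.831, 0, 0.22, -0.276, 0.046, 0.093, 1], [0.831, 0, 0.22, -0.276, 0.046, 0.093, 1], [0.831, 0, 0.22, -0.276, 0.046, 0.093, 1], [0.831, 0, 0.22, -0.276, 0.046, 0.093, 1], [0.831, 0, 0.22, -0.276, 0.046, 0.093, 1], [0.831, 0, 0.22, -0.276, 0.046, 0.093, 1]],
])

```text
time: 9.2
tool_pos: [0.6118, -0.1973, 0.1505]
tool_rot: [-0.179, 0.797, 0.572, -0.07]
contact_force: [-0.7, 0.0, -0.1]
gripper_width: 0.998
```

Call:
carry_out([
  [[0.831, 0, 0.22, -0.276, 0.046, 0.093, 1], [0.831, 0, 0.22, -0.276, 0.046, 0.093, 1], [0.831, 0, 0.22, -0.276, 0.046, 0.093, 1], [0.831, 0, 0.22, -0.276, 0.046, 0.093, 1], [0.831, 0, 0.22, -0.276, 0.046, 0.093, 1], [0.831, 0, 0.22, -0.276, 0.046, 0.093, 1], [0.831, 0, 0.22, -0.276, 0.046, 0.093, 1], [0.831, 0, 0.22, -0.276, 0.046, 0.093, 1]],
])

```text
time: 9.87
tool_pos: [0.5729, -0.2742, 0.1127]
tool_rot: [-0.393, 0.754, 0.466, -0.244]
contact_force: [1.0, 0.6, 0.5]
gripper_width: 1.0
```

Call:
carry_out([
  [[0, 0, 0, 0, 0, 0, 1], [0, 0, 0, 0, 0, 0, 1], [0, 0, 0, 0, 0, 0, 1], [0, 0, 0, 0, 0, 0, 1]],
])

```text
time: 10.2
tool_pos: [0.5736, -0.2733, 0.1149]
tool_rot: [-0.391, 0.755, 0.468, -0.242]
contact_force: [-0.1, 0.0, 0.1]
gripper_width: 1.001
```

```bash
python3 - <<'E'
from plan import *
from plant import grab_frame
T,s=cur();rep(s); print(T.round(3))
f=grab_frame("wrist"); cv2.imwrite("pics/w4.png",f["frame"][:,:,::-1])
g=grab_frame("scene"); cv2.imwrite("pics/s4.png",cv2.resize(g["frame"][230:450,150:370,::-1],(550,550)))
for nm,W in [("w",cloud("",wristT(s,f),f)[0]),("s",cloud("",g["world_from_camera"],g)[0])]:
    w=W.reshape(-1,3); p=w[(np.hypot(w[:,0]-.535,w[:,1]+.254)<.05)&(w[:,2]>.029)&(w[:,2]<.038)]
    print(nm,len(p)); 
    if len(p)>50: print(cv2.minAreaRect((p[:,:2]*1000).astype(np.float32)),np.median(p[:,2]))
E
```

```text
t 10.2 p [ 0.5736 -0.2733  0.1149] q [-0.3909  0.7547  0.468  -0.242 ] j [-0.535  0.786  1.069 -0.077  2.239 -1.662] F [-0.1  0.   0.1] w 1.001
[[ 0.445  0.517 -0.731  0.574]
 [ 0.896 -0.256  0.364 -0.273]
 [ 0.001 -0.817 -0.577  0.115]
 [ 0.     0.     0.     1.   ]]
w 3156
((535.6509399414062, -255.20831298828125), (32.01653289794922, 59.92632293701172), 63.524051666259766) 0.03423599640722204
s 0
```

View pics/w4.png

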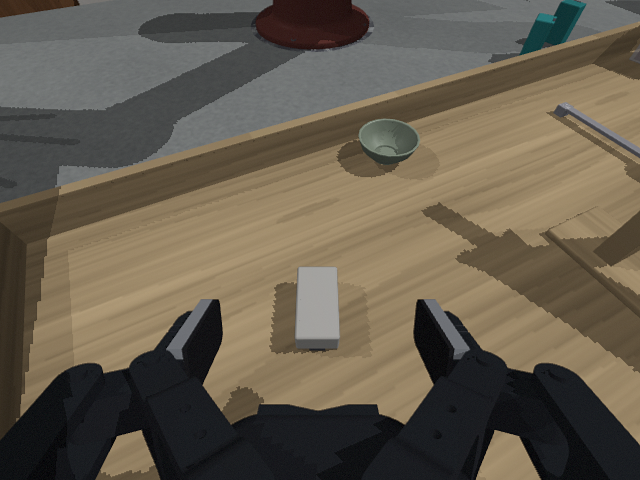

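View pics/s4.png

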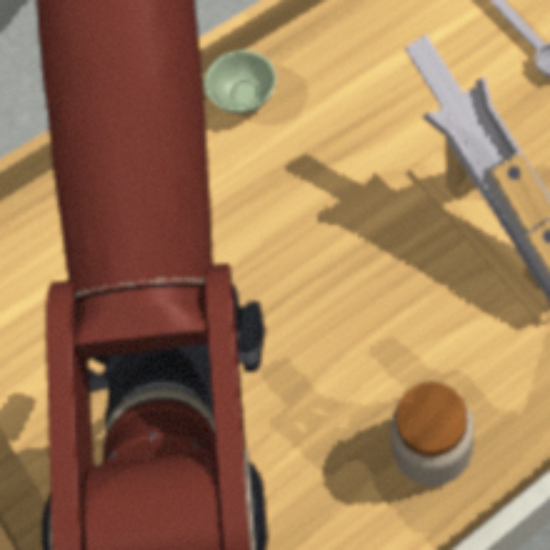

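```bash
python3 - <<'E'
from sim import *
T,s=cur()
N,r=rows(T,mk([.5292,-.2519,.0195],rotm(-55,63.5)),6); simrows(T,N,r,s["joint_pos"])
E
```

```text
N 6 row [0.008, 0.002, 0.002, -0.003, 0.208, 0.397, 1.0]
0 [ 0.566 -0.27   0.099] [-0.54  0.79  1.1  -0.08  2.21 -1.66] e 0.0 spd 0.16
1 [ 0.559 -0.266  0.083] [-0.54  0.79  1.13 -0.08  2.18 -1.66] e 0.0 spd 0.15
2 [ 0.551 -0.263  0.067] [-0.54  0.79  1.15 -0.07  2.15 -1.66] e 0.0 spd 0.15
3 [ 0.544 -0.259  0.051] [-0.54  0.79  1.18 -0.07  2.13 -1.65] e 0.0 spd 0.15
4 [ 0.537 -0.256  0.035] [-0.54  0.8   1.2  -0.07  2.1  -1.65] e 0.0 spd 0.15
5 [ 0.529 -0.252  0.019] [-0.54  0.8   1.22 -0.07  2.07 -1.65] e 0.0 spd 0.15
```

Call:
carry_out([
  [[0.01, 0, 0, 0, 0.208, 0.397, 1], [0.01, 0, 0, 0, 0.208, 0.397, 1], [0.01, 0, 0, 0, 0.208, 0.397, 1], [0.01, 0, 0, 0, 0.208, 0.397, 1], [0.01, 0, 0, 0, 0.16, 0.3, 1], [0, 0, 0, 0, 0, 0, 1], [0, 0, 0, 0, 0, 0, 1]],
])

```text
time: 10.88
tool_pos: [0.5376, -0.2558, 0.0377]
tool_rot: [-0.394, 0.753, 0.467, -0.244]
contact_force: [0.4, -0.6, 1.0]
gripper_width: 1.001
```

```bash
python3 - <<'E'
from sim import *
T,s=cur(); rep(s)
N,r=rows(T,mk([.5292,-.2519,.0195],rotm(-55,63.5)),3)
E
```

```text
t 10.88 p [ 0.5376 -0.2558  0.0377] q [-0.3942  0.7532  0.4666 -0.244 ] j [-0.539  0.798  1.197 -0.074  2.108 -1.653] F [ 0.4 -0.6  1. ] w 1.001
N 3 row [-0.016, 0.002, 0.003, -0.002, 0.081, 0.15, 1.0]
```

Call:
carry_out([
  [[-0.016, 0, 0, 0, 0.081, 0.15, 1], [-0.016, 0, 0, 0, 0.081, 0.15, 1], [-0.016, 0, 0, 0, 0.081, 0.15, 1], [0, 0, 0, 0, 0, 0, 1], [0, 0, 0, 0, 0, 0, 0.5], [0, 0, 0, 0, 0, 0, 0], [0, 0, 0, 0, 0, 0, -0.5], [0, 0, 0, 0, 0, 0, -1]],
])

```text
time: 11.55
tool_pos: [0.5299, -0.2523, 0.0196]
tool_rot: [-0.392, 0.754, 0.467, -0.243]
contact_force: [-0.5, -0.3, 0.8]
gripper_width: 0.454
```

Call:
carry_out([
  [[0, 0, 0, 0, 0, 0, -1], [0, 0, 0, 0, 0, 0, -1], [0, 0, 0, 0, 0, 0, -1], [0, 0, 0, 0, 0, 0, -1]],
])

```text
time: 11.88
tool_pos: [0.5299, -0.2523, 0.0197]
tool_rot: [-0.392, 0.754, 0.467, -0.243]
contact_force: [1.5, -0.7, 1.9]
gripper_width: 0.364
```

```bash
python3 - <<'E'
from sim import *
T,s=cur(); rep(s); print("boxc in tool",(np.linalg.inv(T)@[.5357,-.2552,.021,1]).round(4))
E
```

```text
t 11.88 p [ 0.5299 -0.2523  0.0197] q [-0.3921  0.7544  0.4672 -0.2427] j [-0.54   0.802  1.224 -0.073  2.071 -1.651] F [ 1.5 -0.7  1.9] w 0.364
boxc in tool [-0.      0.0027 -0.0061  1.    ]
```

```bash
cat > b.py <<'E'
import numpy as np
from plan import *
Tp=Tq([.5299,-.2523,.0197],[-.3921,.7544,.4672,-.2427])
bc=np.array([.5357,-.2552,.021])
ax=np.array([np.cos(np.radians(63.5)),np.sin(np.radians(63.5)),0])
bT=np.linalg.inv(Tp)@np.r_[bc,1]
def stand(c,z):
    # pitch up 90deg about ax-axis: forward f -> up : rot about ax by -90? 
    f=np.array([ax[1],-ax[0],0]); 
    for sg in(1,-1):
        Q=R.from_rotvec(ax*sg*np.pi/2)
        if Q.apply(f)[2]>.9: break
    Rm=Q.as_matrix()@Tp[:3,:3]
    return mk(np.r_[c,z]-Rm@bT[:3],Rm)
E
python3 - <<'E'
from sim import *; from b import *
T,s=cur(); q=s["joint_pos"]
N,r=rows(T,mk(T[:3,3]+[0,0,.1],T[:3,:3]),4,-1); T1,q1=simrows(T,N,r,q,0)
S=stand([.57,-.272],.038+.045); print(S.round(3))
N,r=rows(T1,S,20,-1); simrows(T1,N,r,q1)
E
```

```text
N 4 row [0.0, -0.0, -0.0, 0.0, -0.511, -0.359, -1.0]
[[ 0.446  0.733  0.514  0.571]
 [ 0.895 -0.365 -0.257 -0.273]
 [-0.001  0.575 -0.818  0.077]
 [ 0.     0.     0.     1.   ]]
N 20 row [-0.9, -0.0, 0.0, 0.0, 0.075, 0.045, -1.0]
0 [ 0.53  -0.252  0.116] [-0.54  0.63  1.26 -0.07  2.12 -1.66] e 0.0 spd 0.4
1 [ 0.531 -0.253  0.113] [-0.54  0.59  1.3  -0.07  2.05 -1.66] e 0.0 spd 0.41
2 [ 0.531 -0.253  0.109] [-0.54  0.55  1.35 -0.06  1.97 -1.66] e 0.0 spd 0.41
3 [ 0.532 -0.253  0.106] [-0.55  0.5   1.39 -0.05  1.89 -1.66] e 0.0 spd 0.42
4 [ 0.533 -0.254  0.103] [-0.55  0.46  1.43 -0.05  1.82 -1.66] e 0.0 spd 0.42
5 [ 0.535 -0.255  0.1  ] [-0.55  0.41  1.48 -0.04  1.74 -1.66] e 0.0 spd 0.43
6 [ 0.536 -0.256  0.097] [-0.55  0.37  1.53 -0.04  1.66 -1.66] e 0.0 spd 0.44
7 [ 0.538 -0.256  0.094] [-0.56  0.32  1.57 -0.03  1.58 -1.66] e 0.0 spd 0.44
8 [ 0.54  -0.257  0.091] [-0.56  0.28  1.62 -0.02  1.49 -1.66] e 0.0 spd 0.45
9 [ 0.542 -0.259  0.089] [-0.56  0.24  1.67 -0.02  1.41 -1.67] e 0.0 spd 0.45
10 [ 0.545 -0.26   0.086] [-0.56  0.19  1.72 -0.01  1.33 -1.67] e 0.0 spd 0.46
11 [ 0.547 -0.261  0.084] [-0.57  0.15  1.76 -0.    1.24 -1.68] e 0.0 spd 0.47
12 [ 0.55  -0.262  0.082] [-0.57  0.11  1.81  0.01  1.16 -1.68] e 0.0 spd 0.47
13 [ 0.553 -0.264  0.081] [-0.57  0.08  1.86  0.02  1.07 -1.69] e 0.0 spd 0.48
14 [ 0.556 -0.265  0.079] [-0.58  0.04  1.9   0.03  0.98 -1.7 ] e 0.0 spd 0.49
15 [ 0.559 -0.267  0.078] [-0.58  0.01  1.95  0.05  0.89 -1.71] e 0.0 spd 0.5
16 [ 0.562 -0.268  0.077] [-0.59 -0.02  2.    0.06  0.79 -1.73] e 0.0 spd 0.51
17 [ 0.565 -0.27   0.077] [-0.59 -0.05  2.04  0.09  0.7  -1.75] e 0.0 spd 0.52
18 [ 0.568 -0.271  0.077] [-0.59 -0.07  2.08  0.12  0.6  -1.78] e 0.0 spd 0.53
19 [ 0.571 -0.273  0.077] [-0.6  -0.09  2.12  0.16  0.51 -1.82] e 0.0 spd 0.54
```

Call:
carry_out([
  [[0, 0, 0, 0, -0.511, -0.359, -1], [0, 0, 0, 0, -0.511, -0.359, -1], [0, 0, 0, 0, -0.511, -0.359, -1], [0, 0, 0, 0, -0.511, -0.359, -1], [-0.9, 0, 0, 0, 0.075, 0.045, -1], [-0.9, 0, 0, 0, 0.075, 0.045, -1], [-0.9, 0, 0, 0, 0.075, 0.045, -1], [-0.9, 0, 0, 0, 0.075, 0.045, -1]],
])

```text
time: 12.55
tool_pos: [0.5322, -0.2534, 0.1052]
tool_rot: [-0.268, 0.807, 0.5, -0.166]
contact_force: [-0.1, -0.5, -1.5]
gripper_width: 0.363
```

Call:
carry_out([
  [[-0.9, 0, 0, 0, 0.075, 0.045, -1], [-0.9, 0, 0, 0, 0.075, 0.045, -1], [-0.9, 0, 0, 0, 0.075, 0.045, -1], [-0.9, 0, 0, 0, 0.075, 0.045, -1], [-0.9, 0, 0, 0, 0.075, 0.045, -1], [-0.9, 0, 0, 0, 0.075, 0.045, -1], [-0.9, 0, 0, 0, 0.075, 0.045, -1], [-0.9, 0, 0, 0, 0.075, 0.045, -1]],
])

```text
time: 13.22
tool_pos: [0.547, -0.2607, 0.0836]
tool_rot: [-0.006, 0.85, 0.526, -0.003]
contact_force: [-0.2, 0.6, -1.5]
gripper_width: 0.365
```

Call:
carry_out([
  [[-0.9, 0, 0, 0, 0.075, 0.045, -1], [-0.9, 0, 0, 0, 0.075, 0.045, -1], [-0.9, 0, 0, 0, 0.075, 0.045, -1], [-0.9, 0, 0, 0, 0.075, 0.045, -1], [-0.9, 0, 0, 0, 0.075, 0.045, -1], [-0.9, 0, 0, 0, 0.075, 0.045, -1], [-0.9, 0, 0, 0, 0.075, 0.045, -1], [-0.9, 0, 0, 0, 0.075, 0.045, -1]],
])

```text
time: 13.88
tool_pos: [0.5702, -0.2723, 0.0758]
tool_rot: [0.257, 0.81, 0.502, 0.159]
contact_force: [0.1, 0.2, -0.8]
gripper_width: 0.361
```

Call:
carry_out([
  [[0, 0, 0, 0, 0, 0, -1], [0, 0, 0, 0, 0, 0, -1], [0, 0, 0, 0, 0, 0, -1], [0, 0, 0, 0, 0, 0, -1]],
])

```text
time: 14.22
tool_pos: [0.5717, -0.2732, 0.0772]
tool_rot: [0.256, 0.811, 0.502, 0.159]
contact_force: [0.2, 1.0, -0.8]
gripper_width: 0.362
```

```bash
python3 - <<'E'
from sim import *; from b import *
from plant import grab_frame
T,s=cur(); rep(s)
for n in ["scene","side"]:
    f=grab_frame(n); np.savez(f"pics/{n}5.npz",**f); a=f["frame"][:,:,::-1]
    v=a[250:410,150:310] if n=="scene" else a[130:290,300:460]
    cv2.imwrite(f"pics/{n}5.png",cv2.resize(v,(480,480),interpolation=cv2.INTER_CUBIC))
N,r=rows(T,stand([.57,-.272],.039),6,-1)
E
```

```text
t 14.22 p [ 0.5717 -0.2732  0.0772] q [0.2562 0.8107 0.502  0.1587] j [-0.598 -0.086  2.118  0.161  0.508 -1.823] F [ 0.2  1.  -0.8] w 0.362
N 6 row [-0.0, -0.002, -0.0, 0.001, -0.11, 0.151, -1.0]
```

View pics/scene5.png

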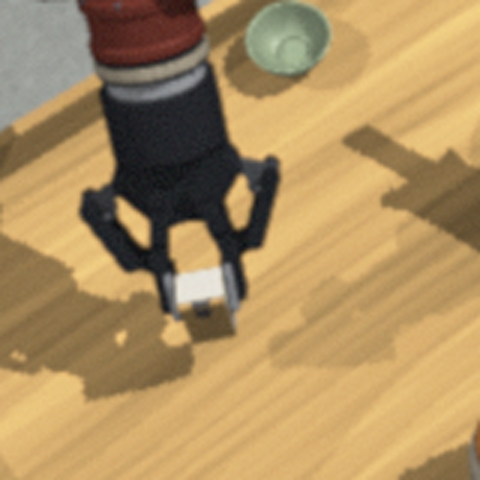

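View pics/side5.png

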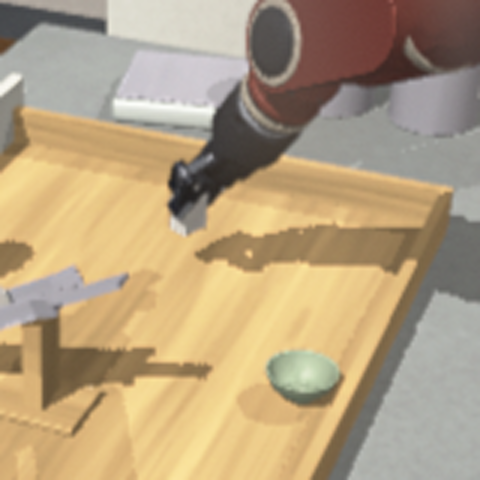

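Call:
carry_out([
  [[0, 0, 0, 0, -0.11, 0.151, -1], [0, 0, 0, 0, -0.11, 0.151, -1], [0, 0, 0, 0, -0.11, 0.151, -1], [0, 0, 0, 0, -0.11, 0.151, -1], [0, 0, 0, 0, -0.11, 0.151, -1], [0, 0, 0, 0, -0.08, 0.11, -1], [0, 0, 0, 0, 0, 0, -1], [0, 0, 0, 0, 0, 0, -1]],
])

```text
time: 14.98
tool_pos: [0.5699, -0.2721, 0.0327]
tool_rot: [0.256, 0.811, 0.502, 0.158]
contact_force: [0.5, -0.0, -0.7]
gripper_width: 0.362
```

```bash
cat > topb.py <<'E'
from plan import *; from plant import grab_frame
T,s=cur(); rep(s)
g=grab_frame("scene"); W=cloud("",g["world_from_camera"],g)[0]; hsv=cv2.cvtColor(g["frame"],cv2.COLOR_RGB2HSV)
m=(np.hypot(W[...,0]-.57,W[...,1]+.272)<.035)&(W[...,2]>.055)&(W[...,2]<.12)&(hsv[...,1]<60)&(hsv[...,2]>110)
p=W[m]; p=p[abs(p[:,2]-np.median(p[:,2]))<.006]
A=np.c_[p[:,:2]-p[:,:2].mean(0),np.ones(len(p))]; print(len(p),np.linalg.lstsq(A,p[:,2],rcond=None)[0].round(3),cv2.minAreaRect((p[:,:2]*1000).astype(np.float32)))
E
python3 topb.py
```

```text
t 14.98 p [ 0.5699 -0.2721  0.0327] q [0.2555 0.8109 0.502  0.1585] j [-0.598 -0.006  2.132  0.195  0.416 -1.861] F [ 0.5 -0.  -0.7] w 0.362
183 [ 0.028 -0.024  0.069] ((568.1473999023438, -271.3610534667969), (43.69300079345703, 26.088350296020508), 63.25054931640625)
```

Call:
carry_out([
  [[0, 0, 0, 0, -0.014, 0.02, -1], [0, 0, 0, 0, -0.014, 0.02, -1], [0, 0, 0, 0, 0, 0, -1], [0, 0, 0, 0, 0, 0, -1]],
])

```text
time: 15.37
tool_pos: [0.5702, -0.2723, 0.0316]
tool_rot: [0.256, 0.811, 0.502, 0.159]
contact_force: [0.2, 0.3, -1.3]
gripper_width: 0.367
```

Call:
carry_out([
  [[0, 0, 0, 0, -0.014, 0.02, -1], [0, 0, 0, 0, 0, 0, -1], [0, 0, 0, 0, -0.014, 0.02, -1], [0, 0, 0, 0, 0, 0, -1], [0, 0, 0, 0, 0, 0, -1]],
])

```text
time: 15.78
tool_pos: [0.5715, -0.2731, 0.0316]
tool_rot: [0.258, 0.81, 0.502, 0.159]
contact_force: [-2.3, 2.8, 7.4]
gripper_width: 0.365
```

Call:
carry_out([
  [[0, 0, 0, 0, 0.014, -0.02, -1], [0, 0, 0, 0, 0, 0, -0.1], [0, 0, 0, 0, 0, 0, 0.1], [0, 0, 0, 0, 0, 0, 0.5], [0, 0, 0, 0, 0, 0, 1], [0, 0, 0, 0, 0, 0, 1], [0, 0, 0, 0, 0, 0, 1]],
])

```text
time: 16.37
tool_pos: [0.57, -0.2721, 0.0301]
tool_rot: [0.256, 0.811, 0.502, 0.159]
contact_force: [0.7, 0.7, -0.2]
gripper_width: 0.999
```

```bash
python3 topb.py; python3 - <<'E'
from sim import *
T,s=cur()
N,r=rows(T,mk(T[:3,3]-T[:3,2]*.09+np.array([0,0,.02]),T[:3,:3]),5); T1,q1=simrows(T,N,r,s["joint_pos"])
N,r=rows(T1,mk([.57,-.272,.14],rotm(0,63.5)),8); simrows(T1,N,r,q1)
E
```

```text
t 16.37 p [ 0.57   -0.2721  0.0301] q [0.2557 0.8108 0.502  0.1585] j [-5.980e-01 -1.000e-03  2.132e+00  1.970e-01  4.100e-01 -1.864e+00] F [ 0.7  0.7 -0.2] w 0.999
166 [ 0.032 -0.014  0.068] ((568.864013671875, -271.6574401855469), (32.558868408203125, 25.6709041595459), 61.59170150756836)
N 5 row [-0.0, 0.0, 0.0, 0.0, 0.057, -0.532, 1.0]
0 [ 0.561 -0.268  0.049] [-0.6  -0.06  2.15  0.18  0.45 -1.85] e 0.0 spd 0.41
1 [ 0.551 -0.263  0.068] [-0.6  -0.13  2.17  0.17  0.49 -1.84] e 0.0 spd 0.42
2 [ 0.542 -0.258  0.086] [-0.61 -0.19  2.19  0.16  0.54 -1.83] e 0.0 spd 0.42
3 [ 0.533 -0.254  0.105] [-0.61 -0.25  2.21  0.16  0.59 -1.82] e 0.0 spd 0.42
4 [ 0.524 -0.249  0.124] [-0.62 -0.31  2.22  0.15  0.64 -1.82] e 0.0 spd 0.41
N 8 row [0.876, -0.001, 0.001, 0.001, 0.172, 0.007, 1.0]
0 [ 0.529 -0.252  0.128] [-0.61 -0.27  2.16  0.11  0.73 -1.78] e 0.0 spd 0.5
1 [ 0.534 -0.254  0.131] [-0.6  -0.22  2.09  0.08  0.82 -1.75] e 0.0 spd 0.49
2 [ 0.54  -0.257  0.134] [-0.59 -0.16  2.02  0.06  0.9  -1.73] e 0.0 spd 0.48
3 [ 0.546 -0.26   0.136] [-0.59 -0.11  1.95  0.04  0.99 -1.71] e 0.0 spd 0.47
4 [ 0.552 -0.263  0.138] [-0.58 -0.05  1.89  0.03  1.07 -1.7 ] e 0.0 spd 0.47
5 [ 0.558 -0.266  0.139] [-0.57  0.01  1.82  0.02  1.16 -1.69] e 0.0 spd 0.46
6 [ 0.564 -0.269  0.14 ] [-0.57  0.08  1.75  0.01  1.24 -1.68] e 0.0 spd 0.46
7 [ 0.57  -0.272  0.14 ] [-0.56  0.14  1.68 -0.    1.33 -1.67] e 0.0 spd 0.45
```

Standing at about (569, −272) mm, level top at 68 mm, as it must be. Retreat and go overhead.

Call:
carry_out([
  [[0, 0, 0, 0, 0.057, -0.532, 1], [0, 0, 0, 0, 0.057, -0.532, 1], [0, 0, 0, 0, 0.057, -0.532, 1], [0, 0, 0, 0, 0.057, -0.532, 1], [0, 0, 0, 0, 0.057, -0.532, 1]],
])

```text
time: 16.83
tool_pos: [0.5231, -0.2489, 0.1246]
tool_rot: [0.256, 0.811, 0.502, 0.159]
contact_force: [-0.3, -0.6, 0.5]
gripper_width: 0.999
```

Call:
carry_out([
  [[0.876, 0, 0, 0, 0.172, 0.007, 1], [0.876, 0, 0, 0, 0.172, 0.007, 1], [0.876, 0, 0, 0, 0.172, 0.007, 1], [0.876, 0, 0, 0, 0.172, 0.007, 1], [0.876, 0, 0, 0, 0.172, 0.007, 1], [0.876, 0, 0, 0, 0.172, 0.007, 1], [0.876, 0, 0, 0, 0.172, 0.007, 1], [0.876, 0, 0, 0, 0.172, 0.007, 1]],
])

```text
time: 17.5
tool_pos: [0.5707, -0.2726, 0.1408]
tool_rot: [-0.001, 0.85, 0.526, -0.001]
contact_force: [0.2, -0.2, 0.8]
gripper_width: 1.002
```

Call:
carry_out([
  [[0, 0, 0, 0, 0, 0, 1], [0, 0, 0, 0, 0, 0, 1], [0, 0, 0, 0, 0, 0, 1], [0, 0, 0, 0, 0, 0, 1]],
])

```text
time: 17.83
tool_pos: [0.5692, -0.2717, 0.1399]
tool_rot: [-0.0, 0.85, 0.526, 0.0]
contact_force: [0.1, 0.3, -0.3]
gripper_width: 0.999
```

```bash
python3 - <<'E'
from plan import *
from plant import grab_frame
T,s=cur();rep(s)
f=grab_frame("wrist"); cv2.imwrite("pics/w6.png",f["frame"][:,:,::-1])
w=cloud("",wristT(s,f),f)[0].reshape(-1,3)
p=w[(np.hypot(w[:,0]-.57,w[:,1]+.272)<.05)&(w[:,2]>.062)&(w[:,2]<.075)]
print(len(p),cv2.minAreaRect((p[:,:2]*1000).astype(np.float32)),np.median(p[:,2]))
E
```

```text
t 17.83 p [ 0.5692 -0.2717  0.1399] q [-1.000e-04  8.502e-01  5.265e-01  2.000e-04] j [-0.563  0.136  1.68   0.     1.325 -1.672] F [ 0.1  0.3 -0.3] w 0.999
1724 ((568.3247680664062, -271.8907470703125), (31.9077205657959, 26.78215217590332), 63.873199462890625) 0.06803506714446719
```

View pics/w6.png

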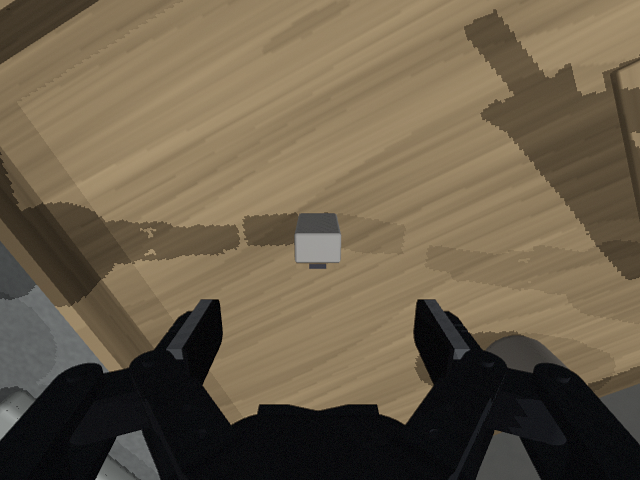

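Call:
carry_out([
  [[0, 0, 0, 0, 0, 0.3, 1], [0, 0, 0, 0, -0.01, 0.75, 1], [0, 0, 0, 0, -0.01, 0.75, 1], [0, 0, 0, 0, 0, 0.6, 1], [0, 0, 0, 0, 0, 0.35, 1], [0, 0, 0, 0, 0, 0, 1], [0, 0, 0, 0, 0, 0, 0], [0, 0, 0, 0, 0, 0, -1]],
])

```text
time: 18.55
tool_pos: [0.5705, -0.2726, 0.0321]
tool_rot: [0.001, 0.85, 0.526, 0.001]
contact_force: [0.6, 0.1, 0.5]
gripper_width: 0.747
```

Call:
carry_out([
  [[0, 0, 0, 0, 0, 0, -1], [0, 0, 0, 0, 0, 0, -1], [0, 0, 0, 0, 0, 0, -1], [0, 0, 0, 0, 0, 0, -1], [0, 0, 0, 0, 0, 0, -1]],
])

```text
time: 18.97
tool_pos: [0.5707, -0.2727, 0.0323]
tool_rot: [0.002, 0.85, 0.526, 0.001]
contact_force: [-0.0, -0.3, 6.6]
gripper_width: 0.367
```

Call:
carry_out([
  [[0, 0, 0, 0, 0, -0.5, -1], [0, 0, 0, 0, 0, -1, -1], [0, 0, 0, 0, 0, -1, -1], [0, 0, 0, 0, 0, -1, -1], [0, 0, 0, 0, 0, -1, -1], [0, 0, 0, 0, 0, -0.5, -1], [0, 0, 0, 0, 0, 0, -1], [0, 0, 0, 0, 0, 0, -1]],
])

```text
time: 19.63
tool_pos: [0.5699, -0.2722, 0.2319]
tool_rot: [0.001, 0.85, 0.526, 0.001]
contact_force: [-0.5, -0.5, -0.7]
gripper_width: 0.362
```

```bash
python3 - <<'E'
from sim import *
T,s=cur();rep(s)
Tg=mk(T[:3,3],T[:3,:3]); 
O=np.array([.5275,.010,.158]); Rm=rotm(60,90)
ex=Rm[:,2]; ez=Rm[:,1]
# earlier good pre pose for A: TCP (.5827,.0107,.1848)
N,r=rows(T,mk([.59,.0105,.235],rotm(52,90)),None,-1); T1,q1=simrows(T,N,r,s["joint_pos"])
N,r=rows(T1,mk([.5825,.0105,.186],Rm),8,-1); simrows(T1,N,r,q1)
E
```

```text
t 19.63 p [ 0.5699 -0.2722  0.2319] q [1.300e-03 8.502e-01 5.265e-01 8.000e-04] j [-0.564  0.066  1.598  0.     1.474 -1.672] F [-0.5 -0.5 -0.7] w 0.362
N 11 row [-0.925, 0.219, -0.447, 0.639, -0.117, -0.034, -1.0]
0 [ 0.577 -0.247  0.233] [-0.54  0.    1.66  0.03  1.4  -1.69] e 0.0 spd 0.43
1 [ 0.583 -0.222  0.235] [-0.51 -0.06  1.73  0.05  1.31 -1.7 ] e 0.0 spd 0.44
2 [ 0.588 -0.197  0.236] [-0.48 -0.12  1.79  0.08  1.23 -1.72] e 0.0 spd 0.44
3 [ 0.592 -0.171  0.237] [-0.44 -0.18  1.85  0.1   1.15 -1.74] e 0.0 spd 0.45
4 [ 0.595 -0.145  0.238] [-0.41 -0.24  1.92  0.13  1.07 -1.76] e 0.0 spd 0.45
5 [ 0.597 -0.119  0.239] [-0.38 -0.3   1.98  0.15  0.98 -1.78] e 0.0 spd 0.46
6 [ 0.597 -0.093  0.239] [-0.34 -0.36  2.04  0.18  0.9  -1.8 ] e 0.0 spd 0.47
7 [ 0.597 -0.067  0.239] [-0.3  -0.41  2.11  0.2   0.81 -1.83] e 0.0 spd 0.48
8 [ 0.596 -0.041  0.238] [-0.26 -0.47  2.17  0.22  0.72 -1.85] e 0.0 spd 0.5
9 [ 0.593 -0.015  0.237] [-0.22 -0.51  2.23  0.25  0.62 -1.88] e 0.0 spd 0.52
10 [0.59  0.011 0.235] [-0.17 -0.55  2.29  0.28  0.52 -1.92] e 0.0 spd 0.54
N 8 row [-0.2, -0.0, -0.0, -0.0, -0.14, 0.067, -1.0]
0 [0.589 0.011 0.229] [-0.18 -0.56  2.31  0.3   0.49 -1.94] e 0.0 spd 0.17
1 [0.588 0.011 0.223] [-0.18 -0.56  2.32  0.33  0.46 -1.97] e 0.0 spd 0.17
2 [0.586 0.011 0.217] [-0.18 -0.56  2.34  0.36  0.43 -2.  ] e 0.0 spd 0.18
3 [0.585 0.011 0.211] [-0.18 -0.56  2.36  0.4   0.4  -2.04] e 0.0 spd 0.21
4 [0.584 0.011 0.204] [-0.18 -0.56  2.38  0.44  0.37 -2.09] e 0.0 spd 0.25
5 [0.584 0.011 0.198] [-0.19 -0.55  2.39  0.5   0.33 -2.14] e 0.0 spd 0.3
6 [0.583 0.011 0.192] [-0.19 -0.55  2.41  0.56  0.3  -2.21] e 0.0 spd 0.37
7 [0.582 0.011 0.186] [-0.19 -0.54  2.42  0.65  0.27 -2.3 ] e 0.0 spd 0.47
```

Call:
carry_out([
  [[-0.925, 0.219, -0.447, 0.639, -0.117, -0.034, -1], [-0.925, 0.219, -0.447, 0.639, -0.117, -0.034, -1], [-0.925, 0.219, -0.447, 0.639, -0.117, -0.034, -1], [-0.925, 0.219, -0.447, 0.639, -0.117, -0.034, -1], [-0.925, 0.219, -0.447, 0.639, -0.117, -0.034, -1], [-0.925, 0.219, -0.447, 0.639, -0.117, -0.034, -1], [-0.925, 0.219, -0.447, 0.639, -0.117, -0.034, -1], [-0.925, 0.219, -0.447, 0.639, -0.117, -0.034, -1]],
])

```text
time: 20.3
tool_pos: [0.5949, -0.0651, 0.2341]
tool_rot: [0.228, 0.713, 0.622, 0.23]
contact_force: [0.5, 0.2, -1.5]
gripper_width: 0.367
```

Call:
carry_out([
  [[-0.925, 0.219, -0.447, 0.639, -0.117, -0.034, -1], [-0.925, 0.219, -0.447, 0.639, -0.117, -0.034, -1], [-0.925, 0.219, -0.447, 0.639, -0.117, -0.034, -1], [0, 0, 0, 0, 0, 0, -1], [0, 0, 0, 0, 0, 0, -1], [0, 0, 0, 0, 0, 0, -1]],
])

```text
time: 20.8
tool_pos: [0.5891, 0.0108, 0.232]
tool_rot: [0.308, 0.637, 0.636, 0.309]
contact_force: [0.2, 0.1, -1.0]
gripper_width: 0.367
```

```bash
python3 - <<'E'
from sim import *
T,s=cur();rep(s)
rows(T,mk([.5825,.0105,.186],rotm(60,90)),8,-1)
E
```

```text
t 20.8 p [0.5891 0.0108 0.232 ] q [0.3076 0.6368 0.6359 0.3088] j [-0.174 -0.55   2.289  0.276  0.525 -1.917] F [ 0.2  0.1 -1. ] w 0.367
N 8 row [-0.208, -0.001, -0.003, -0.001, -0.13, 0.065, -1.0]
```

Call:
carry_out([
  [[-0.208, 0, 0, 0, -0.13, 0.065, -1], [-0.208, 0, 0, 0, -0.13, 0.065, -1], [-0.208, 0, 0, 0, -0.13, 0.065, -1], [-0.208, 0, 0, 0, -0.13, 0.065, -1], [-0.208, 0, 0, 0, -0.13, 0.065, -1], [-0.208, 0, 0, 0, -0.13, 0.065, -1], [-0.208, 0, 0, 0, -0.13, 0.065, -1], [-0.208, 0, 0, 0, -0.13, 0.065, -1]],
])

```text
time: 21.47
tool_pos: [0.5842, 0.0095, 0.1886]
tool_rot: [0.355, 0.612, 0.611, 0.355]
contact_force: [0.9, -0.0, -1.1]
gripper_width: 0.368
```

Call:
carry_out([
  [[0, 0, 0, 0, 0, 0, -1], [0, 0, 0, 0, 0, 0, -1], [0, 0, 0, 0, 0, 0, -1]],
])

```text
time: 21.72
tool_pos: [0.584, 0.0102, 0.189]
tool_rot: [0.354, 0.612, 0.611, 0.355]
contact_force: [0.4, 0.6, -0.1]
gripper_width: 0.367
```

```bash
python3 -c "
from lid import *
T,s=cur();print(T.round(3))
lid(.05,.075,x1=.075,save='s7')"
```

```text
[[ 0.001  0.497  0.868  0.584]
 [ 1.    -0.002 -0.     0.01 ]
 [ 0.001  0.868 -0.497  0.189]
 [ 0.     0.     0.     1.   ]]
t 21.72 p [0.584  0.0102 0.189 ] q [0.3545 0.6123 0.6111 0.355 ] j [-0.189 -0.538  2.418  0.649  0.273 -2.295] F [ 0.4  0.6 -0.1] w 0.367
435 chx [-0.0038  0.0562] chy [-0.0168  0.0152] h 0.0666 plane [ 0.019 -0.011  0.066]
```

View pics/s7.png

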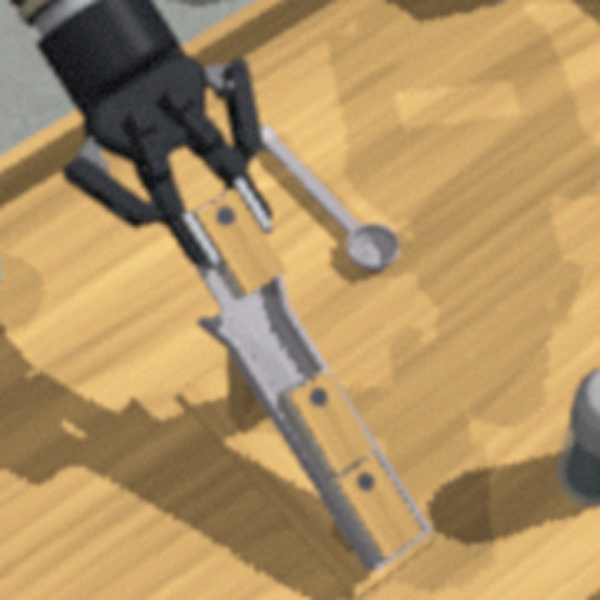

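Call:
carry_out([
  [[0.025, 0, 0, 0, -0.115, 0, -1], [0.025, 0, 0, 0, -0.115, 0, -1], [0.025, 0, 0, 0, -0.115, 0, -1], [0.025, 0, 0, 0, -0.115, 0, -1], [0.025, 0, 0, 0, -0.115, 0, -1], [0.025, 0, 0, 0, -0.115, 0, -1], [0.025, 0, 0, 0, -0.115, 0, -1], [0.025, 0, 0, 0, -0.08, 0, -1]],
])

```text
time: 22.43
tool_pos: [0.5648, 0.0111, 0.1563]
tool_rot: [0.348, 0.615, 0.615, 0.349]
contact_force: [0.4, -0.3, -1.2]
gripper_width: 0.364
```

Call:
carry_out([
  [[0, 0, 0, 0, 0, 0, -1], [0, 0, 0, 0, 0, 0, -1], [0, 0, 0, 0, 0, 0, -1]],
])

```text
time: 22.68
tool_pos: [0.5655, 0.011, 0.1575]
tool_rot: [0.349, 0.615, 0.615, 0.35]
contact_force: [0.0, -0.1, -1.4]
gripper_width: 0.37
```

```bash
python3 -c "
from lid import *
T,s=cur();print(T.round(3))
lid(.018,.045)"
```

```text
[[ 0.     0.512  0.859  0.566]
 [ 1.    -0.001  0.001  0.011]
 [ 0.002  0.859 -0.512  0.158]
 [ 0.     0.     0.     1.   ]]
t 22.68 p [0.5655 0.011  0.1575] q [0.3488 0.6151 0.6145 0.3498] j [-0.197 -0.546  2.472  0.733  0.255 -2.388] F [ 0.  -0.1 -1.4] w 0.37
407 chx [-0.0027  0.0563] chy [-0.0156  0.0159] h 0.0298 plane [-0.012 -0.002  0.03 ]
801 chx [0.1269 0.2436] chy [-0.0183  0.0148] h 0.0264 plane [0.003 0.035 0.026]
```

Call:
carry_out([
  [[-0.05, 0, 0, -0.02, -0.035, 0, -1], [-0.05, 0, 0, -0.02, -0.035, 0, -1], [0, 0, 0, 0, -0.02, 0, -1], [0, 0, 0, 0, 0, 0, -1], [0, 0, 0, 0, 0, 0, -1]],
])

```text
time: 23.15
tool_pos: [0.5638, 0.0093, 0.1546]
tool_rot: [0.352, 0.614, 0.613, 0.352]
contact_force: [0.6, 0.3, 0.1]
gripper_width: 0.366
```

```bash
python3 -c "
from lid import *
lid(.018,.045)"
```

```text
t 23.15 p [0.5638 0.0093 0.1546] q [0.3516 0.6136 0.6129 0.3524] j [-0.204 -0.548  2.482  0.8    0.247 -2.457] F [0.6 0.3 0.1] w 0.366
401 chx [-0.0027  0.0559] chy [-0.0178  0.0138] h 0.0267 plane [-0.001 -0.027  0.026]
804 chx [0.1268 0.2436] chy [-0.0184  0.0148] h 0.0264 plane [-0.001  0.032  0.026]
```

Box on the tongue (lid height matches the seated boxes). Release.

Call:
carry_out([
  [[0, 0, 0, 0, 0, 0, 0], [0, 0, 0, 0, 0, 0, 0.5], [0, 0, 0, 0, 0, 0, 1], [0, 0, 0, 0, 0, 0, 1], [0, 0, 0, 0, 0, 0, 1], [0, 0, 0, 0, 0, 0, 1], [0, 0, 0, 0, 0, 0, 1]],
])

```text
time: 23.78
tool_pos: [0.5635, 0.0095, 0.1541]
tool_rot: [0.351, 0.614, 0.613, 0.352]
contact_force: [-0.9, 0.5, 0.0]
gripper_width: 0.998
```

```bash
python3 -c "
from lid import *
lid(.018,.045,save='s8')"
```

```text
t 23.78 p [0.5635 0.0095 0.1541] q [0.3513 0.6137 0.6131 0.3523] j [-0.204 -0.547  2.483  0.8    0.247 -2.458] F [-0.9  0.5  0. ] w 0.998
1196 chx [0.0675 0.2425] chy [-0.0184  0.0138] h 0.0262 plane [0.    0.027 0.026]
```

View pics/s8.png

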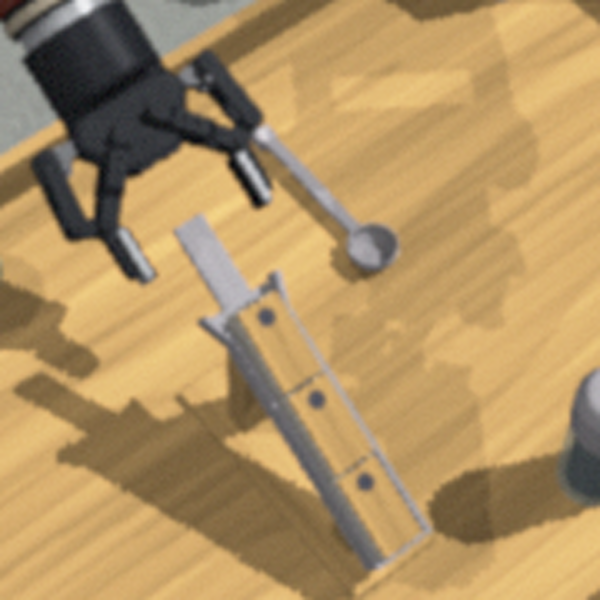

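Call:
carry_out([
  [[0.1, 0, 0, 0, 0.25, -0.05, 1], [0.1, 0, 0, 0, 0.25, -0.05, 1], [0.1, 0, 0, 0, 0.25, -0.05, 1], [0.1, 0, 0, 0, 0.25, -0.05, 1], [0.1, 0, 0, 0, 0.25, -0.05, 1], [0.1, 0, 0, 0, 0.25, -0.05, 1], [0.1, 0, 0, 0, 0.25, -0.05, 1], [0, 0, 0, 0, 0, 0, 1]],
])

```text
time: 24.5
tool_pos: [0.5902, 0.009, 0.2248]
tool_rot: [0.334, 0.623, 0.623, 0.335]
contact_force: [-0.3, -0.3, 0.3]
gripper_width: 0.999
```

Call:
carry_out([
  [[0, 0, 0, 0, 0, 0, 1], [0, 0, 0, 0, 0, 0, 1], [0, 0, 0, 0, 0, 0, 1], [0, 0, 0, 0, 0, 0, 1]],
])

```text
time: 24.83
tool_pos: [0.5879, 0.0094, 0.2194]
tool_rot: [0.332, 0.624, 0.624, 0.333]
contact_force: [1.0, -0.4, -0.5]
gripper_width: 1.003
```

```bash
python3 -c "
from lid import *
lid(.018,.045)
f=grab_frame('side'); cv2.imwrite('pics/side9.png',f['frame'][:,:,::-1])"
```

```text
t 24.83 p [0.5879 0.0094 0.2194] q [0.3317 0.6245 0.6238 0.333 ] j [-0.184 -0.562  2.348  0.391  0.414 -2.034] F [ 1.  -0.4 -0.5] w 1.003
1198 chx [0.0676 0.2429] chy [-0.0186  0.0142] h 0.0263 plane [-0.     0.009  0.026]
```

View pics/side9.png

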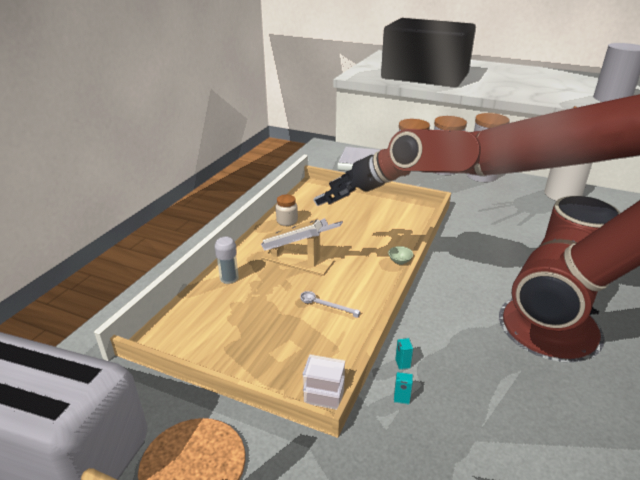

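The side view shows the three boxes in the chute (about pixel 300,235). The jar, grinder, ladle, bowl and clear boxes are where they were, and the gripper is clear of the chute. Handing in.

```bash
python3 -c "
from plant import ticket
print(ticket.job_done())"
```

```text
the job is handed in; nothing more can be done
None
```

Both boxes are loaded behind box_c, lids up, and I handed the job in at about 25 s of robot time.

- **box_a:** I picked it up standing, tilted it by 60°, lowered it onto the tongue and let it slide down.
- **box_b:** I turned it a quarter turn to stand on end, regripped it from above and loaded it the same way.

**Last checks:** The scene camera showed one unbroken row of three lids from about 67.5 to 243 mm along the chute. The expected span is 65 to 245 mm, and the measurement trims a little off each end. The lids lay flat, 26 mm above the chute floor. The gripper was open and clear, and in the side picture the other things in the drawer stood where they began. At the points where I read the wrist force it stayed below about 10 N.

**Disagreements:** On the way to the chute with box_a, the arm stopped about 17 mm short of the position I had commanded. I corrected this from the measured pose before lowering the box. No final check failed.

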